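# Rock a twisted cover on the surface plate and shim it solid

## Task

The cast cover on the surface plate is twisted: it rocks on two diagonal corners, and it must sit solid before it can be marked out. Press gently with closed fingertips on its corner ears to rock it and find the corner that stands off the plate, then slide the tapered steel shim under that corner just until it is snug, without jacking up the other corners or shoving the cover along. Let go of the shim and press firmly on the shimmed ear to prove that it no longer rocks.

Things in the scene. Friction and masses are not known exactly. Their poses are not given: they have to be found in the camera images.
- surface_plate: Dark grey granite surface plate, 300 x 340 x 50 mm, fixed on the bench. Origin: centre of its underside; z up, y along the 340 mm; its flat working top is 50 mm above the origin. A loose nut lies near one corner.
- cover: Grey cast cover on the plate, 134 x 162 mm over its four corner ears, about 2.4 kg. Origin: centre, at plate-top level; z up; ears at x = +-52, y = +-66 mm, tops 19 mm above it. The pads of one diagonal pair are 1.4 to 4.2 mm short, each by its own amount: it leans on one (or balances between), up to 5 N on the high ear rocks it over; let go, it tips back or stays over.
- ear_1: Ear 1 of the cover, the far left one when the cover is square to the robot: round boss 30 mm across, 12 mm thick, with a bolt hole. Origin: centre of its flat top; axes as the cover's. Under it, 3 to 7 mm deep, a pad 17 mm across. At x +52, y +66 mm.
- ear_2: Ear 2 of the cover, the far right one when the cover is square to the robot: round boss 30 mm across, 12 mm thick, with a bolt hole. Origin: centre of its flat top; axes as the cover's. Under it, 3 to 7 mm deep, a pad 17 mm across. At x +52, y -66 mm.
- ear_3: Ear 3 of the cover, the near right one when the cover is square to the robot: round boss 30 mm across, 12 mm thick, with a bolt hole. Origin: centre of its flat top; axes as the cover's. Under it, 3 to 7 mm deep, a pad 17 mm across. At x -52, y -66 mm.
- ear_4: Ear 4 of the cover, the near left one when the cover is square to the robot: round boss 30 mm across, 12 mm thick, with a bolt hole. Origin: centre of its flat top; axes as the cover's. Under it, 3 to 7 mm deep, a pad 17 mm across. At x -52, y +66 mm.
- pad_1: The pad under ear 1, a round 17 mm across; origin at the centre of its underside, which rests on the plate.
- pad_3: The pad under ear 3, a round 17 mm across; origin at the centre of its underside, which rests on the plate.
- wedge: Ground, lightly oiled steel shim, 0.16 kg, lying flat on the bench near the vice. Origin: underside, below the centre of its butt; +x points to the thin tip, 97 mm ahead. Blade 84 mm long, 22 mm wide, tapering from 9.9 mm thick at the butt to 1.5 mm at the tip (1 mm in 10). Pushing it is light (under 1 N); at 2 to 3.5 N more it is snug; beyond 4.5 N it jacks corners up. It stays where it is left.
- wedge_butt (a point): Centre of the shim's upright butt, the block to hold it by: 26 mm along x, 22 mm wide (y), 30 mm high; this point is 15 mm above the shim's underside. Axes as the shim's: +x to the tip, z up.

How it is judged:
On the way, in this order (a step that is already met when the one before it is completed fails the run):
1. the cover is rocked by an ear: with the gripper over it, an ear that stood off the plate goes down through the level position (((horizontal distance between the grasp point and ear_2 below 0.03 m and height (world z) of the grasp point below 0.12 m and height (world z) of ear_2 between 0.0682 and 0.0697 m) or (horizontal distance between the grasp point and ear_4 below 0.03 m and height (world z) of the grasp point below 0.12 m and height (world z) of ear_4 between 0.0682 and 0.0697 m))).
2. the cover rocks under the fingertip: that ear is pressed right down and the opposite one lifts (((contact force between the fingers and ear_2 above 1 N and height (world z) of ear_2 below 0.068 m and height (world z) of ear_4 above 0.0699 m) or (contact force between the fingers and ear_4 above 1 N and height (world z) of ear_4 below 0.068 m and height (world z) of ear_2 above 0.0699 m))), for 0.1 s.
3. the shim lies snug under the raised corner, let go, and carries load, with the pads of ears 1 and 3 still bearing on the plate (((height (world z) of ear_2 above 0.0697 m and height (world z) of ear_4 below 0.0683 m and horizontal distance between wedge_butt and ear_2 below 0.098 m) or (height (world z) of ear_4 above 0.0697 m and height (world z) of ear_2 below 0.0683 m and horizontal distance between wedge_butt and ear_4 below 0.098 m)) and contact force between each of pad_1, pad_3 and surface_plate above 0.5 N and contact force between wedge and cover above 0.3 N and contact force between the fingers and wedge below 0.1 N), for 0.3 s.
4. pressed firmly on the shimmed ear (over 4 N), the cover does not rock: the shim carries it and the opposite corner stays down (((height (world z) of ear_2 above 0.0697 m and height (world z) of ear_4 below 0.0683 m and horizontal distance between wedge_butt and ear_2 below 0.098 m and contact force between the fingers and ear_2 above 4 N and contact force between wedge and cover above 2 N) or (height (world z) of ear_4 above 0.0697 m and height (world z) of ear_2 below 0.0683 m and horizontal distance between wedge_butt and ear_4 below 0.098 m and contact force between the fingers and ear_4 above 4 N and contact force between wedge and cover above 2 N))), for 0.2 s.
At the end, for the whole second after the job is handed in: The shim lies flat on the plate with at least 5 mm of its blade under the pad of the raised ear and carries load there; the opposite ear is down, the pads of ears 1 and 3 still bear on the plate (over 0.5 N each), and all is at rest (((height (world z) of ear_2 above 0.0697 m and height (world z) of ear_4 below 0.0683 m and horizontal distance between wedge_butt and ear_2 below 0.098 m) or (height (world z) of ear_4 above 0.0697 m and height (world z) of ear_2 below 0.0683 m and horizontal distance between wedge_butt and ear_4 below 0.098 m)) and contact force between each of pad_1, pad_3 and surface_plate above 0.5 N and contact force between wedge and cover above 0.2 N and height (world z) of wedge below 0.053 m and linear speed of each of cover, wedge below 0.005 m/s); the robot touches nothing.
It fails at once if the fingers press the cover with over 35 N (contact force between the fingers and cover above 35 N).
It fails at once if the shim is forced against the cover with over 40 N (contact force between wedge and cover above 40 N).
It fails at once if the cover is jacked up: a seated corner lifts over 3 mm (height (world z) of any of ear_1, ear_3 above 0.072 m).
It fails at once if the cover is shoved over 15 mm from where it stood (distance of cover from where it was at the start of the episode above 0.015 m).
It also fails if it takes over 67 s, if anything falls off the work surface, if the arm or the gripper's body presses on something with over 40 N, if the wrist force passes 120 N, or if a joint passes its speed limit or range.

## Robot

A 7-joint arm with a two-finger parallel gripper is mounted at the origin on the work surface; the furniture and walls round the work are solid. World frame = base frame: x ahead of the robot, y to its left, z up, the work surface at z = 0. Lengths are in m, angles in rad, forces in N, time in s.
With the tool pointing down it reaches from about 0.35 to 0.9 m from the base axis. Payload 8.1 kg.
Tool frame: the origin (TCP) lies midway between the tips of the shut fingers; the grasp point (between the pads) lies 19 mm behind it; z points along the fingers, y is the direction in which the jaws open and shut (so a half turn about z gives the same grasp; the last joint's range is limited). The gripper opens to 85 mm and grips with 20 to 120 N. Pads are 22 mm wide; open, the fingers measure 114 mm over their backs; the gripper's body (76 mm by 85 mm) begins 54 mm behind the grasp point. The pads swing forward as they close: fully open they stand 13 mm farther back than shut.
Start: joints at [-1.241, 0.434, 0.025, 1.573, -0.012, 1.134, -0.075], TCP at [0.262, 0.567, 0.209] pointing down, gripper open.
Joint ranges: [-2.62, 2.62], [-0.44, 2.09], [-1.27, 1.32], [0.08, 2.57], [-1.32, 4.46], [0.12, 2], [-2.74, 2.74]. Speed limits (rad/s): [2.22, 2.22, 3.01, 3.01, 3.14, 3.14, 3.14].

## Interface

Orientations are given as a unit quaternion [w, x, y, z].
In Python, from workcell import manip gives the robot as it stands.
- The arm moves only by the tool step_arm, never from a script. Its argument "targets" is one flat list of numbers, 5 for each row, row after row: the finger opening in m, from 0 to 0.0854, then the shift along the tool's x, y, z in m, then the turn about the tool's z in rad. In form: [hand, x, y, z, turn, hand, x, y, z, turn, ...]. A call has 1 to 12 rows; each row is the pose to reach, as a shift and turn from the pose commanded when the call began, along the tool's axes at that moment; what a row does not reach only later rows make up. A row lasts 1/8 s, in which the tool goes at most 62.5 mm and 10.7 degrees, less where a joint would pass 70% of its speed; a pose out of reach is approached as far as the arm can. A call with a gripper value outside its range is refused whole. The fingers move at their own pace and stop on an object; "newtons" is the grip in N (left out, the last holds). Time passes only in rows, so rows that repeat a pose let the fingers close. It gives the time, the measured TCP pose, the force and the opening at its end, in the units of the state.
- manip.get_state(): the state, without advancing time (a new reading comes with each control period).
- manip.camera(name): name is "side" or "top"; returns a dict with "img" (480x640x3 uint8, blue, green, red), "mtx" (3x3 intrinsics, pixels), "T" (4x4, takes a point from camera to world coordinates). Camera axes: x right, y up, looking along -z (the intrinsics and any distortion apply to the point x, -y, -z); pixel columns grow to the right and rows downward; lengths in m; the calibration is good to about 2 mm. A picture is of the moment at which its call begins. There is no depth.
- manip.job_done(): hands the job in, once; it reports no verdict.
Trained networks look in the newest picture that a camera, given by its name, has taken for a name from the list of things; names that differ only in an ending like _2 or _b are one class to them, and where a whole thing is asked for, a point or a joint stands for the part that bears it (a point fixed in the world has none). Each returns a list of dicts, best first, with "p" (0 to 1); they miss things now and then, are a little off and sometimes report something else, mostly with a low value. They report only what shows in the picture. A call takes as long as a camera call.
- manip.boxes_of(camera, thing): "xyz" ([x, y, z] in m, in world coordinates, good to about 4 mm: the middle of the surface that is visible of it).
The state is a dict: "clock": time; "joint_positions": joint angles; "qd": joint speeds; "joint_efforts": joint torques, N m; "tcp_pos": TCP position; "orientation": TCP orientation; "force": force on the tool from outside, world axes, zero at the start; "torque": the same for the moment, N m; "gripper_width": finger opening in m.
Only numpy, scipy, OpenCV 4.12 (cv2) and the standard library are available. Lean on these libraries where they do the work, as an engineer would, in place of code of your own. Each camera call takes 0.05 s, during which the arm holds its last target.

## Working session

There is one attempt and no reset: what is moved stays moved. The work goes in short steps, Python scripts to look and compute and a tool call to move; the robot and the scene stay as the last step left them, time stands still between calls to the robot, and variables do not carry over. Pictures are saved under pics/ and viewed, and the job is handed in when it is done.

Besides the shell and the picture viewer there is one more tool, called after "Call:" as a command line: name --argument value ..., lists and objects as JSON in quotes. step_arm: Moves the arm, as the interface text tells. Its arguments: {"type":"object","properties":{"targets":{"type":"array","items":{"type":"number"}},"newtons":{"type":"number"}},"required":["targets"]}

```bash
ls; mkdir -p pics; python3 - <<'E'
from workcell import manip
import cv2
print(manip.get_state())
for c in ("side","top"):
    d=manip.camera(c); cv2.imwrite(f"pics/{c}0.png",d["img"]); print(d["mtx"],d["T"])
    for t in ("surface_plate","cover","ear_1","wedge","wedge_butt","pad_1"):
        print(c,t,[(r["p"],r["xyz"]) for r in manip.boxes_of(c,t)][:5])
E
```

```text
pics
{'clock': 0.0, 'joint_positions': array([-1.24057173,  0.43522077,  0.02496774,  1.57411144, -0.01157755,
        1.13404294, -0.07512819]), 'qd': array([-0.00128082, -0.00111688, -0.00043514,  0.00127405, -0.00021195,
       -0.00074064,  0.00130478]), 'joint_efforts': array([ 3.53655987e-04, -6.70450258e+01,  1.02596987e+00, -3.16223323e+01,
        1.56121363e-02,  1.21459051e-02,  4.95778863e-06]), 'tcp_pos': array([0.26197111, 0.56682334, 0.2079218 ]), 'orientation': array([-9.39918915e-05,  2.14767887e-01,  9.76664776e-01, -8.13551039e-04]), 'force': array([ 0.31617909,  0.28442007, -0.29502453]), 'torque': array([0.06884507, 0.05779187, 0.05124125]), 'gripper_width': 0.08555781418332478}
[[594.3882743    0.         320.36759094]
 [  0.         594.3882743  243.72413095]
 [  0.           0.           1.        ]] [[ 0.99964267 -0.02665939  0.001952    0.4946203 ]
 [ 0.01579854  0.53033079 -0.84764359 -1.02771176]
 [ 0.02156245  0.84737154  0.53056247  0.66877486]
 [ 0.          0.          0.          1.        ]]
side surface_plate [(0.82, [0.4898, -0.3561, 0.0491])]
side
[... 260 characters left out ...]
  466.12462468 235.37589254]
 [  0.           0.           1.        ]] [[-0.02481911  0.99379233 -0.10844734  0.36732783]
 [-0.99968864 -0.0243929   0.00525509 -0.0700839 ]
 [ 0.00257713  0.108544    0.9940883   1.04078296]
 [ 0.          0.          0.          1.        ]]
top surface_plate [(0.86, [0.4785, -0.2835, 0.0535])]
top cover [(0.97, [0.4998, -0.2795, 0.0692]), (0.52, [0.4685, 0.1835, 0.0084])]
top ear_1 [(0.62, [0.5779, -0.3016, 0.0722]), (0.62, [0.4191, -0.2682, 0.0705]), (0.58, [0.4651, -0.358, 0.0713]), (0.49, [0.5345, -0.2041, 0.0697])]
top wedge [(0.95, [0.4678, 0.1818, 0.009])]
top wedge_butt [(0.56, [0.4637, 0.1817, 0.0061])]
top pad_1 [(0.59, [0.4209, -0.2692, 0.0699])]
```

View pics/side0.png

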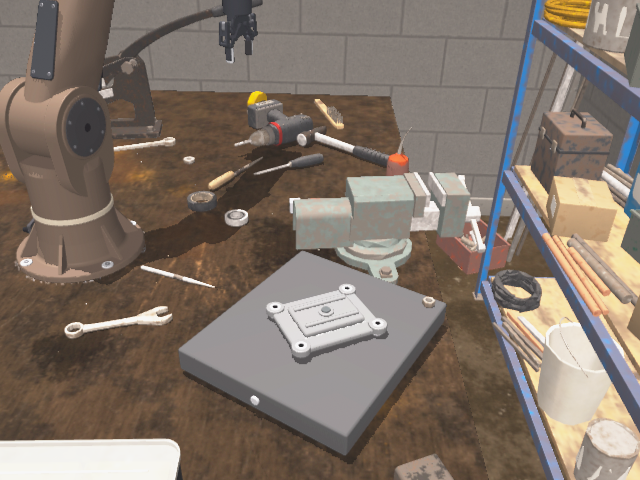

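View pics/top0.png

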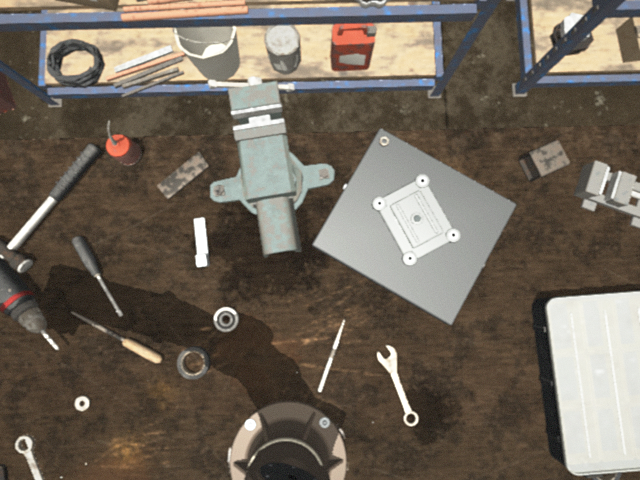

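```bash
cat > h.py <<'E'
from workcell import manip
import cv2, numpy as np
from scipy.spatial.transform import Rotation as Ro
def proj(d,P):
    P=np.atleast_2d(P); T=np.linalg.inv(d["T"]); c=P@T[:3,:3].T+T[:3,3]; c=c*[1,-1,-1]
    q=c@d["mtx"].T; return q[:,:2]/q[:,2:]
def ray(d,uv):
    r=np.linalg.inv(d["mtx"])@[uv[0],uv[1],1]; r=d["T"][:3,:3]@(r*[1,-1,-1]); return d["T"][:3,3],r
def onplane(d,uv,z):
    o,r=ray(d,uv); return o+r*(z-o[2])/r[2]
def tri(d1,u1,d2,u2):
    o1,r1=ray(d1,u1);o2,r2=ray(d2,u2)
    A=np.c_[r1,-r2]; s=np.linalg.lstsq(A,o2-o1,rcond=None)[0]
    return (o1+s[0]*r1+o2+s[1]*r2)/2, np.linalg.norm(o1+s[0]*r1-o2-s[1]*r2)
def R():
    q=manip.get_state()["orientation"]; return Ro.from_quat(np.r_[q[1:],q[0]]).as_matrix()
def delta(goal,yawy=None):
    "tool-frame shift to world goal (TCP); yawy: wanted direction angle (deg) of tool y"
    s=manip.get_state(); M=R(); d=M.T@(np.array(goal)-s["tcp_pos"])
    print("tcp",s["tcp_pos"].round(4),"F",s["force"].round(2),"t",round(s["clock"],2),"tool y deg",np.degrees(np.arctan2(M[1,1],M[0,1])).round(2),"w",round(s["gripper_width"],4))
    print("shift",d.round(4))
    if yawy is not None:
        a=np.degrees(np.arctan2(M[1,1],M[0,1])); t=-(yawy-a); t=(t+90)%180-90
        print("turn about tool z (rad)",round(np.radians(t),3), "q7",s["joint_positions"][6])
def crop(img,u,v,w,h,k,name):
    c=img[v:v+h,u:u+w]; cv2.imwrite("pics/"+name,cv2.resize(c,None,fx=k,fy=k,interpolation=cv2.INTER_CUBIC))
E
python3 - <<'E'
import cv2
from h import crop
s=cv2.imread("pics/side0.png");t=cv2.imread("pics/top0.png")
crop(s,255,275,140,95,5,"s0e.png");crop(t,365,165,100,110,5,"t0e.png");crop(t,170,205,60,75,8,"t0w.png")
E
```

```text
(no output)
```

View pics/s0e.png

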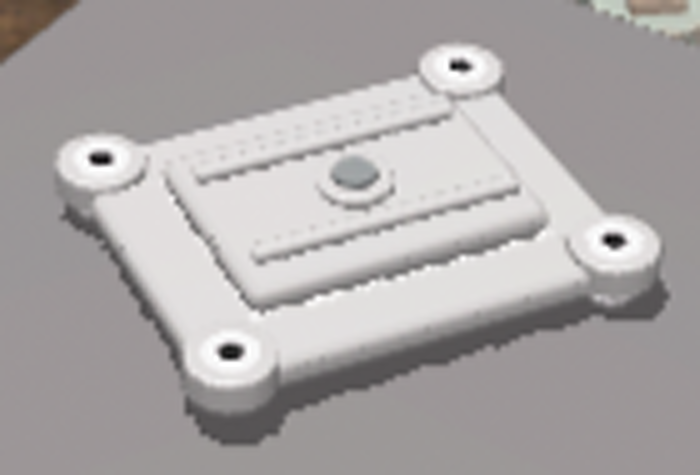

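View pics/t0e.png

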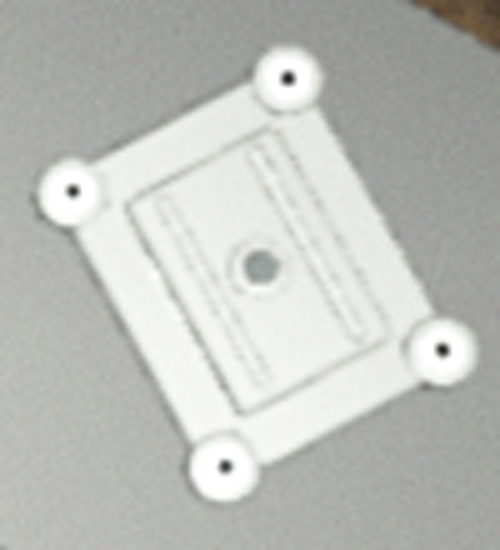

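View pics/t0w.png

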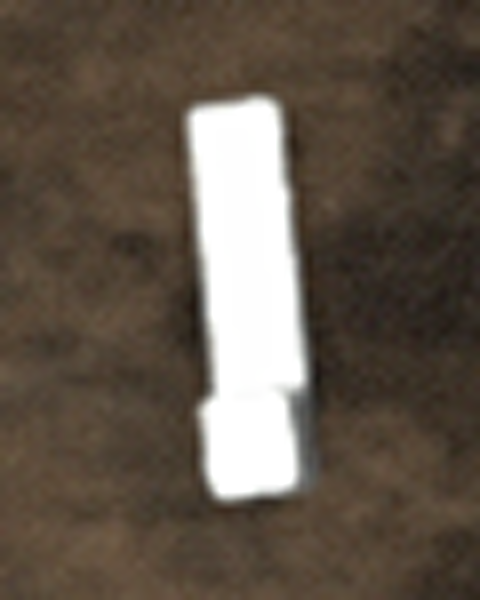

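```bash
cat >> h.py <<'E'
def holes(d,guess,r=4):
    g=cv2.cvtColor(d["img"],cv2.COLOR_BGR2GRAY).astype(float); out=[]
    for u,v in guess:
        u0,v0=int(round(u)),int(round(v)); p=g[v0-r:v0+r+1,u0-r:u0+r+1]
        w=np.clip(190-p,0,None); vv,uu=np.mgrid[v0-r:v0+r+1,u0-r:u0+r+1]
        out.append([(w*uu).sum()/w.sum(),(w*vv).sum()/w.sum()])
    return np.array(out)
names=["e1","e2","e3","e4"]
def ears():
    a=manip.camera("side");b=manip.camera("top")
    G=[[.578,-.302,.069],[.465,-.358,.069],[.419,-.268,.069],[.5345,-.204,.069]]
    for d in (a,b):pass
    ga=np.array([[613,240],[231,351],[100,158],[460,65]])/5+[255,275]-.4
    gb=np.array([[287,78],[442,350],[225,466],[73,190]])/5+[365,165]-.4
    ha=holes(a,ga,2);hb=holes(b,gb,2)
    P=[tri(a,x,b,y) for x,y in zip(ha,hb)]
    for n,(p,e),x,y in zip(names,P,ha,hb): print(n,p.round(4),"res",round(e,4),x.round(2),y.round(2))
    return np.array([p for p,e in P])
E
python3 - <<'E'
from h import *
P=ears(); c=P.mean(0);print(c, P[0,2]+P[2,2]-0, )
print(np.linalg.norm(P[0]-P[1]),np.linalg.norm(P[1]-P[2]),np.linalg.norm(P[0]-P[2]))
d=P[0]+P[1]-P[2]-P[3];print("x yaw",np.degrees(np.arctan2(d[1],d[0])));d=P[0]-P[1]-P[2]+P[3];print("y yaw",np.degrees(np.arctan2(d[1],d[0])))
t=manip.camera("top")
for n,uv,z in (("tip",(235/8+170,100/8+205),.0015),("bladeend",(258/8+170,388/8+205),.01),("bf",(250/8+170,392/8+205),.03),("bb",(255/8+170,495/8+205),.03)):
    print(n,onplane(t,uv,z).round(4))
for n,uv in (("pl L",(313,243)),("top",(383,130)),("R",(515,204)),("bot",(451,323)),("nut",(384,141))): print(n,onplane(t,uv,.05).round(4))
E
```

```text
e1 [ 0.5857 -0.2994  0.0692] res 0.0001 [377.28 322.69] [422.13 180.24]
e2 [ 0.4678 -0.3581  0.071 ] res 0.0003 [300.7  344.97] [453.07 234.52]
e3 [ 0.4215 -0.2652  0.0694] res 0.0002 [274.7  306.32] [409.61 257.78]
e4 [ 0.5395 -0.2064  0.0677] res 0.0006 [346.45 287.68] [379.18 202.73]
[ 0.50361473 -0.28228263  0.06931956] 0.13857557137761922
0.13170546278091722 0.10388943271893214 0.16773482265017545
x yaw -63.541053400216796
y yaw 26.47117742051139
tip [0.5277 0.1903 0.0015]
bladeend [0.4457 0.1816 0.01  ]
bf [0.4432 0.1789 0.03  ]
bb [0.4152 0.1775 0.03  ]
pl L [ 0.4593 -0.0642  0.05  ]
top [ 0.7043 -0.2236  0.05  ]
R [ 0.533  -0.5017  0.05  ]
bot [ 0.2838 -0.3495  0.05  ]
nut [ 0.6795 -0.2248  0.05  ]
```

```bash
python3 - <<'E'
from h import *
print(R().round(3))
for g in ([.42,.25,.33],[.48,-.1,.33],[.468,-.358,.10]): delta(g,90)
E
```

```text
[[-0.908  0.419  0.   ]
 [ 0.419  0.908  0.   ]
 [-0.     0.    -1.   ]]
tcp [0.2622 0.5674 0.2087] F [-0.33 -0.45  0.39] t 0.85 tool y deg 65.2 w 0.0853
shift [-0.2764 -0.2219 -0.1213]
turn about tool z (rad) -0.433 q7 -0.07511070737029835
tcp [0.2622 0.5674 0.2087] F [-0.33 -0.45  0.39] t 0.85 tool y deg 65.2 w 0.0853
shift [-0.4777 -0.5144 -0.1213]
turn about tool z (rad) -0.433 q7 -0.07511070737029835
tcp [0.2622 0.5674 0.2087] F [-0.33 -0.45  0.39] t 0.85 tool y deg 65.2 w 0.0853
shift [-0.575  -0.7537  0.1087]
turn about tool z (rad) -0.433 q7 -0.07511070737029835
```

Call:
step_arm --targets '[0,-0.277,-0.222,-0.121,-0.433,0,-0.277,-0.222,-0.121,-0.433,0,-0.277,-0.222,-0.121,-0.433,0,-0.277,-0.222,-0.121,-0.433,0,-0.277,-0.222,-0.121,-0.433,0,-0.277,-0.222,-0.121,-0.433,0,-0.478,-0.514,-0.121,-0.433,0,-0.478,-0.514,-0.121,-0.433,0,-0.478,-0.514,-0.121,-0.433,0,-0.478,-0.514,-0.121,-0.433,0,-0.478,-0.514,-0.121,-0.433,0,-0.478,-0.514,-0.121,-0.433]'

```text
clock: 2.35
tcp_pos: [0.4803, -0.1029, 0.3301]
orientation: [0.0, 0.001, 1.0, -0.0]
force: [0.5, 1.0, -0.2]
gripper_width: -0.0
```

```bash
python3 - <<'E'
from h import *
print(R().round(3))
delta([.468,-.358,.10],90)
E
```

```text
[[-1.     0.003  0.001]
 [ 0.003  1.    -0.   ]
 [-0.001 -0.    -1.   ]]
tcp [ 0.4803 -0.1029  0.3301] F [ 0.46  0.95 -0.24] t 2.35 tool y deg 89.85 w -0.0
shift [ 0.0118 -0.255   0.2302]
turn about tool z (rad) -0.003 q7 1.7344436164801222
```

Call:
step_arm --targets '[0,0.012,-0.255,0.1,0,0,0.012,-0.255,0.1,0,0,0.012,-0.255,0.1,0,0,0.012,-0.255,0.1,0,0,0.012,-0.255,0.24,0,0,0.012,-0.255,0.24,0,0,0.012,-0.255,0.245,0,0,0.012,-0.255,0.245,0,0,0.012,-0.255,0.245,0]'

```text
clock: 3.48
tcp_pos: [0.4693, -0.3552, 0.0861]
orientation: [0.001, -0.0, 1.0, -0.0]
force: [0.0, 0.6, -0.1]
gripper_width: 0.0001
```

```bash
python3 - <<'E'
from h import *
delta([.468,-.358,.072],90)
a=manip.camera("side"); crop(a["img"],235,235,180,135,4,"s1.png")
delta([.468,-.358,.072],90)
E
```

```text
tcp [ 0.4693 -0.3552  0.0861] F [ 0.01  0.65 -0.13] t 3.48 tool y deg 90.01 w 0.0001
shift [ 0.0013 -0.0028  0.0141]
turn about tool z (rad) 0.0 q7 2.4304451410886863
tcp [ 0.4697 -0.3552  0.0865] F [-0.06 -0.12 -0.35] t 3.52 tool y deg 90.03 w -0.0
shift [ 0.0017 -0.0027  0.0145]
turn about tool z (rad) 0.001 q7 2.4305566479717817
```

View pics/s1.png

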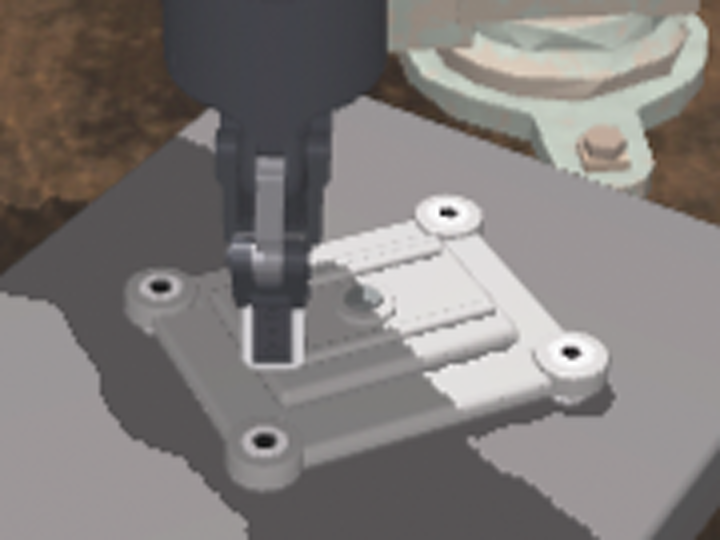

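```bash
python3 - <<'E'
from h import *
a=manip.camera("side"); b=manip.camera("top")
P=[[.4697,-.3552,.0865],[.4678,-.3581,.071]]
print(proj(a,P),proj(b,P))
crop(b["img"],365,145,120,130,4,"t1.png")
E
```

```text
[[302.21745672 335.74282239]
 [300.80458713 344.96523928]] [[453.79137839 232.89805512]
 [453.06252121 234.60738919]]
```

View pics/t1.png

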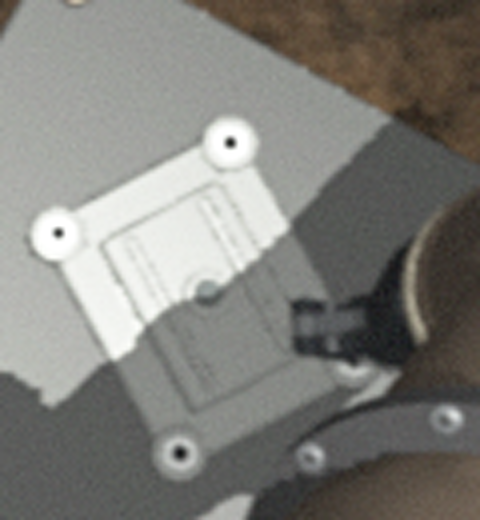

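```bash
python3 - <<'E'
from h import *
a=manip.camera("side"); b=manip.camera("top")
print(tri(a,(303.5,325.5),b,(439,227)))
print(proj(b,[[.4697,-.3552,.0865],[.4697,-.3552,.12],[.4697,-.3552,.16]]),proj(a,[[.4697,-.3552,.0865],[.4697,-.3552,.12],[.4697,-.3552,.16]]))
crop(a["img"],275,270,60,60,10,"s2.png")
crop(b["img"],425,205,50,50,10,"t2.png")
s=manip.get_state();print(s["clock"],s["tcp_pos"],s["joint_positions"])
E
```

```text
(array([ 0.47675497, -0.32669726,  0.08342471]), np.float64(0.01261304532238573))
[[453.79137839 232.89805512]
 [458.70800571 230.98257496]
 [465.06154817 228.50728371]] [[302.21745672 335.74282239]
 [302.34140806 318.05086758]
 [302.49628023 295.94548854]]
3.725 [ 0.46930154 -0.35487489  0.08600464] [ 0.22233191  0.53288351  0.48120241  1.83416486 -0.31932659  0.84928755
  2.43095208]
```

View pics/s2.png

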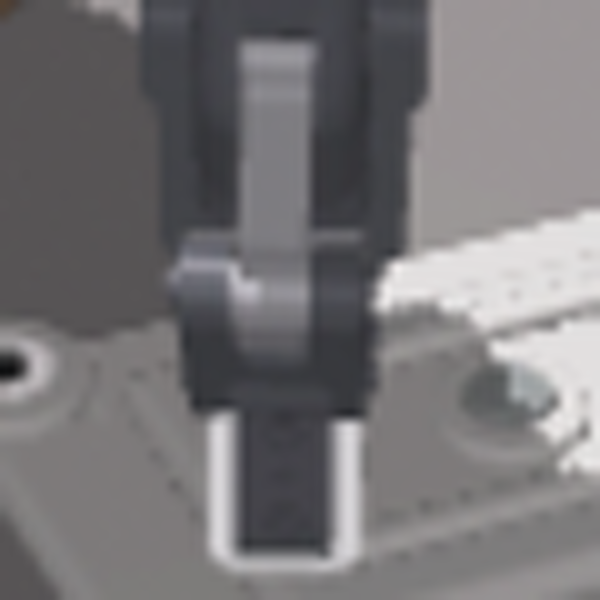

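View pics/t2.png

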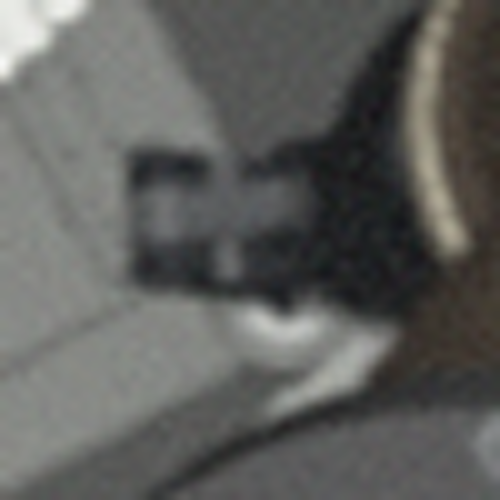

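```bash
python3 - <<'E'
from h import *
a=manip.camera("side"); b=manip.camera("top")
P=[[.262,.567,.208],[.262,.567,.221],[.262+.0425*.419,.567+.0425*.908,.221],[.262-.0425*.419,.567-.0425*.908,.221]]
print(proj(a,P),proj(b,P))
crop(cv2.imread("pics/side0.png"),200,0,80,80,8,"s0g.png")
cv2.imwrite("pics/t3.png",b["img"])
E
```

```text
[[239.48193504  71.93073148]
 [239.23581229  67.06677359]
 [247.61463107  63.30096616]
 [230.50533336  70.99063246]] [[-46.84214516 356.11235716]
 [-52.71505378 357.24032255]
 [-74.59750799 347.2379575 ]
 [-30.73786147 367.28599194]]
```

View pics/s0g.png

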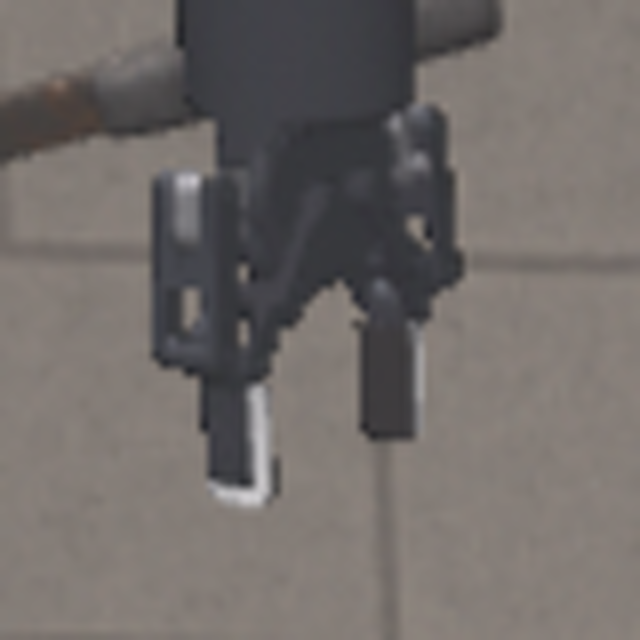

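View pics/t3.png

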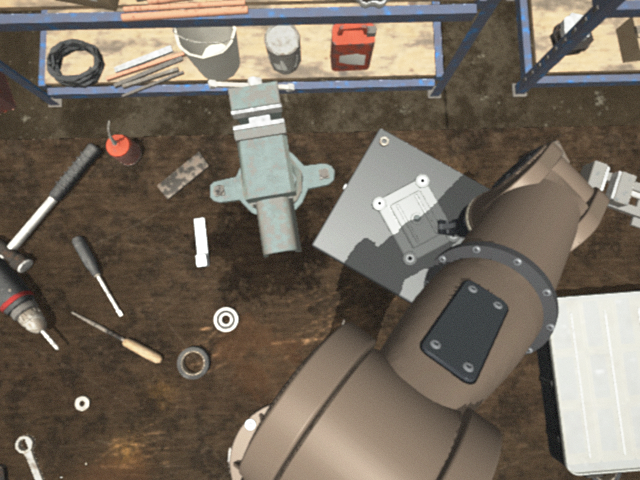

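Call:
step_arm --targets '[0,0,-0.001,0.003,0,0,0,-0.002,0.006,0,0,0,-0.002,0.008,0,0,0,-0.002,0.01,0,0,0,-0.002,0.01,0]'

```text
clock: 4.45
tcp_pos: [0.4683, -0.3567, 0.0745]
orientation: [-0.0, -0.0, 1.0, 0.0]
force: [1.4, 0.1, -0.4]
gripper_width: 0.0004
```

```bash
python3 - <<'E'
from h import *
delta([.468,-.358,.072],90)
a=manip.camera("side"); crop(a["img"],265,270,80,80,8,"s4.png")
for i in range(3):
  delta([.468,-.358,.072]); manip.camera("top")
E
```

```text
tcp [ 0.4683 -0.3567  0.0745] F [ 1.44  0.1  -0.38] t 4.45 tool y deg 90.0 w 0.0004
shift [ 0.0003 -0.0014  0.0025]
turn about tool z (rad) 0.0 q7 2.4409332103685597
tcp [ 0.4684 -0.3567  0.0746] F [-0.03  0.29 -0.2 ] t 4.5 tool y deg 90.01 w 0.0002
shift [ 0.0004 -0.0013  0.0026]
tcp [ 0.4685 -0.3567  0.0747] F [ 1.08 -0.38 -0.59] t 4.55 tool y deg 90.01 w 0.0003
shift [ 0.0005 -0.0013  0.0027]
tcp [ 0.4685 -0.3568  0.0748] F [ 0.2   0.3  -0.01] t 4.6 tool y deg 90.01 w -0.0004
shift [ 0.0005 -0.0012  0.0028]
```

View pics/s4.png

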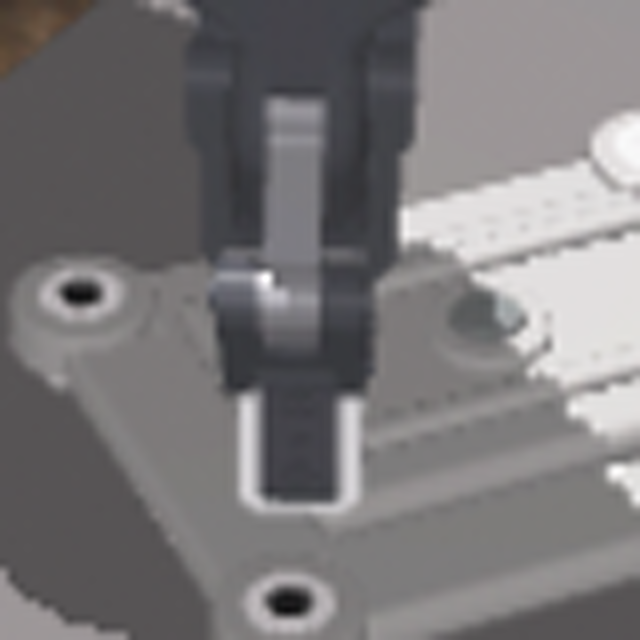

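Call:
step_arm --targets '[0,0,-0.001,0.001,0,0,0,-0.001,0.002,0,0,0,-0.001,0.003,0,0,0,-0.001,0.004,0,0,0,-0.001,0.004,0]'

```text
clock: 5.28
tcp_pos: [0.4685, -0.3577, 0.0706]
orientation: [-0.0, -0.0, 1.0, 0.0]
force: [-0.2, -0.1, -0.2]
gripper_width: -0.0002
```

Call:
step_arm --targets '[0,0,0,0.0005,0,0,0,0,0.001,0,0,0,0,0.001,0]'

```text
clock: 5.65
tcp_pos: [0.4685, -0.3577, 0.0697]
orientation: [-0.0, -0.0, 1.0, 0.0]
force: [0.7, -0.2, 0.4]
gripper_width: 0.0001
```

```bash
python3 - <<'E'
from h import *
for i in range(3):
  delta([.468,-.358,.072]); manip.camera("top")
E
```

```text
tcp [ 0.4685 -0.3577  0.0697] F [ 0.74 -0.2   0.37] t 5.65 tool y deg 90.0 w 0.0001
shift [ 0.0005 -0.0003 -0.0023]
tcp [ 0.4685 -0.3577  0.0697] F [-0.26 -0.46 -0.42] t 5.7 tool y deg 90.01 w -0.0005
shift [ 0.0005 -0.0003 -0.0023]
tcp [ 0.4685 -0.3577  0.0697] F [-0.14 -0.93 -0.56] t 5.75 tool y deg 90.01 w 0.0002
shift [ 0.0005 -0.0003 -0.0023]
```

Call:
step_arm --targets '[0,0,0,0.001,0,0,0,0,0.002,0,0,0,0,0.002,0]'

```text
clock: 6.18
tcp_pos: [0.4684, -0.3577, 0.0676]
orientation: [-0.0, -0.0, 1.0, 0.0]
force: [0.2, -0.1, -0.7]
gripper_width: 0.0001
```

```bash
python3 - <<'E'
from h import *
for i in range(2):
  delta([.468,-.358,.072]); a=manip.camera("side")
crop(a["img"],255,270,140,100,5,"s5.png")
g=(np.array([[613,240],[100,158],[460,65]])/5+[255,275]-.4)
print(holes(a,g,3), "before: 377.28 322.69 / 274.7 306.32 / 346.45 287.68")
E
```

```text
tcp [ 0.4684 -0.3577  0.0676] F [ 0.16 -0.12 -0.68] t 6.17 tool y deg 90.01 w 0.0001
shift [ 0.0004 -0.0003 -0.0044]
tcp [ 0.4684 -0.3578  0.0676] F [ 0.11 -0.25 -0.32] t 6.22 tool y deg 90.0 w -0.0
shift [ 0.0004 -0.0002 -0.0044]
[[377.29632466 322.68759571]
 [274.79570592 305.90110605]
 [346.4495114  287.68078176]] before: 377.28 322.69 / 274.7 306.32 / 346.45 287.68
```

View pics/s5.png

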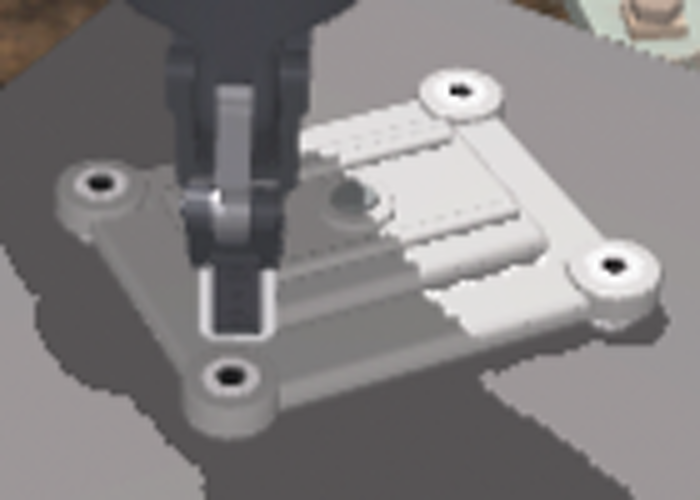

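Call:
step_arm --targets '[0,0,0,0.002,0,0,0,0,0.004,0,0,0,0,0.006,0,0,0,0,0.008,0,0,0,0,0.008,0]'

```text
clock: 6.9
tcp_pos: [0.4683, -0.3577, 0.0595]
orientation: [-0.0, -0.0, 1.0, 0.0]
force: [-0.4, -0.5, -0.1]
gripper_width: -0.0
```

```bash
python3 - <<'E'
from h import *
for i in range(2):
  delta([.468,-.358,.072]); a=manip.camera("side")
crop(a["img"],255,270,140,100,5,"s6.png")
g=(np.array([[613,240],[100,158],[460,65]])/5+[255,275]-.4)
print(holes(a,g,2), "before: 377.28 322.69 / 274.7 306.32 / 346.45 287.68")
E
```

```text
tcp [ 0.4683 -0.3577  0.0595] F [-0.4  -0.51 -0.12] t 6.9 tool y deg 90.0 w -0.0
shift [ 0.0003 -0.0003 -0.0125]
tcp [ 0.4684 -0.3577  0.0596] F [0.07 0.79 0.33] t 6.95 tool y deg 90.01 w -0.0
shift [ 0.0005 -0.0003 -0.0124]
[[377.29348659 322.68505747]
 [274.8230563  306.10455764]
 [346.44782609 287.67934783]] before: 377.28 322.69 / 274.7 306.32 / 346.45 287.68
```

View pics/s6.png

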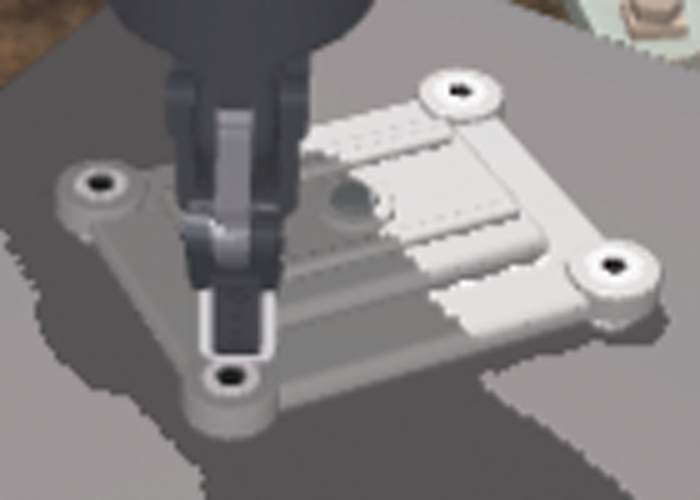

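Call:
step_arm --targets '[0,0,0,0.001,0,0,0,0,0.002,0,0,0,0,0.003,0,0,0,0,0.004,0,0,0,0,0.004,0]'

```text
clock: 7.62
tcp_pos: [0.4685, -0.3577, 0.0556]
orientation: [-0.0, -0.0, 1.0, 0.0]
force: [0.0, -0.0, -0.2]
gripper_width: -0.0001
```

Call:
step_arm --targets '[0,0,0,0.001,0,0,0,0,0.002,0,0,0,0,0.002,0]'

```text
clock: 8.0
tcp_pos: [0.4684, -0.3577, 0.0536]
orientation: [-0.0, -0.0, 1.0, 0.0]
force: [0.1, 0.6, 0.1]
gripper_width: 0.0
```

```bash
python3 - <<'E'
from h import *
for i in range(2):
  delta([.468,-.358,.072]); a=manip.camera("side")
crop(a["img"],255,270,140,100,5,"s7.png")
g=(np.array([[613,240],[100,158],[460,65]])/5+[255,275]-.4)
print(holes(a,g,2), "before: 377.28 322.69 / 274.7 306.32 / 346.45 287.68")
E
```

```text
tcp [ 0.4684 -0.3577  0.0536] F [0.14 0.6  0.1 ] t 8.0 tool y deg 90.01 w 0.0
shift [ 0.0004 -0.0003 -0.0184]
tcp [ 0.4685 -0.3577  0.0537] F [0.79 0.   0.23] t 8.05 tool y deg 90.01 w 0.0002
shift [ 0.0005 -0.0003 -0.0183]
[[377.29501916 322.68582375]
 [274.8264942  306.1043711 ]
 [346.44929117 287.6782988 ]] before: 377.28 322.69 / 274.7 306.32 / 346.45 287.68
```

View pics/s7.png

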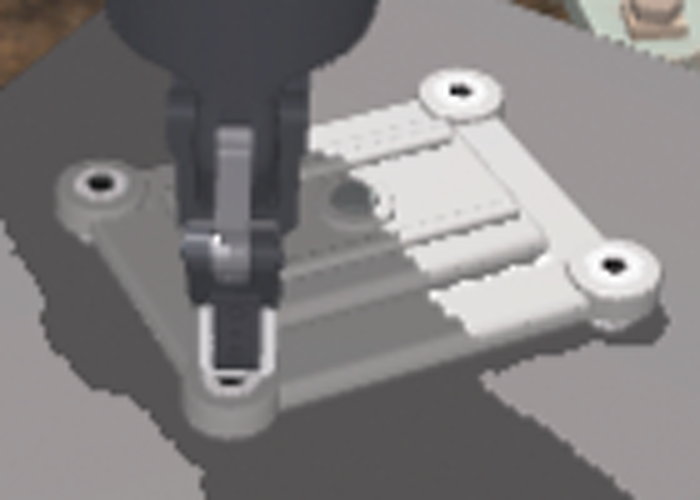

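Call:
step_arm --targets '[0,0,0,0.001,0,0,0,0,0.002,0,0,0,0,0.002,0]'

```text
clock: 8.48
tcp_pos: [0.4685, -0.3577, 0.0516]
orientation: [-0.0, -0.0, 1.0, 0.0]
force: [-0.7, 0.3, -0.1]
gripper_width: 0.0003
```

Call:
step_arm --targets '[0,0,0,0.001,0,0,0,0,0.001,0]'

```text
clock: 8.72
tcp_pos: [0.4684, -0.3577, 0.0506]
orientation: [-0.0, -0.0, 1.0, 0.0]
force: [-0.9, 0.6, -0.0]
gripper_width: 0.0002
```

Call:
step_arm --targets '[0,0,0,0.001,0,0,0,0,0.001,0]'

```text
clock: 8.98
tcp_pos: [0.4684, -0.3577, 0.0496]
orientation: [-0.0, -0.0, 1.0, 0.0]
force: [0.1, 0.7, -0.3]
gripper_width: 0.0001
```

Call:
step_arm --targets '[0,0,0,0.001,0,0,0,0,0.001,0]'

```text
clock: 9.22
tcp_pos: [0.4685, -0.3578, 0.0487]
orientation: [0.0, -0.0, 1.0, -0.0]
force: [0.3, 0.1, -0.5]
gripper_width: -0.0002
```

Call:
step_arm --targets '[0,0,0,0.001,0,0,0,0,0.001,0]'

```text
clock: 9.48
tcp_pos: [0.4685, -0.3579, 0.0478]
orientation: [0.0, -0.0, 1.0, -0.0]
force: [-1.7, -0.1, 3.1]
gripper_width: 0.0
```

```bash
python3 - <<'E'
from h import *
for i in range(2):
  delta([.468,-.358,.072]); a=manip.camera("side")
crop(a["img"],255,270,140,100,5,"s8.png")
g=(np.array([[613,240],[100,158],[460,65]])/5+[255,275]-.4)
print(holes(a,g,2), "before: 377.28 322.69 / 274.7 306.32 / 346.45 287.68")
E
```

```text
tcp [ 0.4685 -0.3579  0.0478] F [-1.71 -0.05  3.1 ] t 9.47 tool y deg 90.0 w 0.0
shift [ 0.0005 -0.0001 -0.0242]
tcp [ 0.4685 -0.3579  0.0479] F [-0.2  -0.98  3.81] t 9.53 tool y deg 90.0 w -0.0002
shift [ 0.0005 -0.0001 -0.0241]
[[377.31304348 322.70988142]
 [274.82445141 306.1070309 ]
 [346.55060729 287.49898785]] before: 377.28 322.69 / 274.7 306.32 / 346.45 287.68
```

View pics/s8.png

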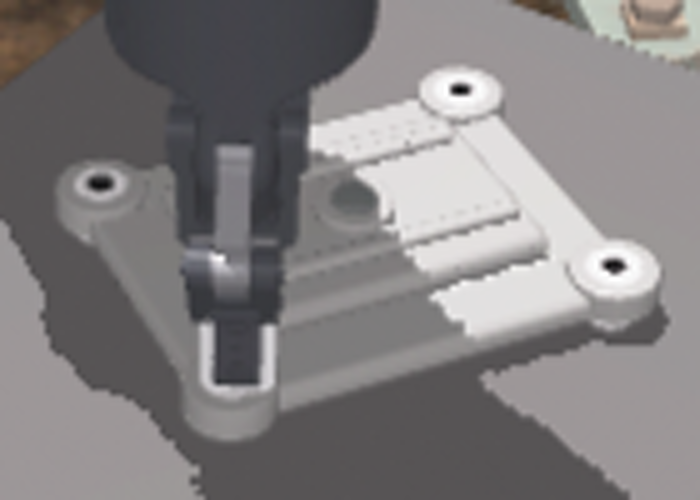

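Call:
step_arm --targets '[0,0,0,0.0005,0,0,0,0,0.001,0,0,0,0,0.0015,0]'

```text
clock: 9.95
tcp_pos: [0.4684, -0.3582, 0.0463]
orientation: [0.0, 0.0, 1.0, -0.0]
force: [-1.2, -2.0, 4.2]
gripper_width: 0.0001
```

Call:
step_arm --targets '[0,0,0,0.0005,0,0,0,0,0.001,0,0,0,0,0.0015,0]'

```text
clock: 10.32
tcp_pos: [0.4685, -0.3583, 0.0448]
orientation: [0.0, 0.0, 1.0, -0.0]
force: [-1.4, -4.3, 4.3]
gripper_width: -0.0001
```

```bash
python3 - <<'E'
from h import *
for i in range(2):
  delta([.468,-.358,.072]); a=manip.camera("side")
g=(np.array([[613,240],[100,158],[460,65]])/5+[255,275]-.4)
print(holes(a,g,2), "before: 377.28 322.69 / 274.7 306.32 / 346.45 287.68")
E
```

```text
tcp [ 0.4685 -0.3583  0.0448] F [-1.42 -4.32  4.35] t 10.32 tool y deg 89.99 w -0.0001
shift [ 0.0005  0.0002 -0.0272]
tcp [ 0.4685 -0.3581  0.0448] F [-1.39 -3.15  4.94] t 10.38 tool y deg 89.99 w 0.0001
shift [ 0.0005  0.0001 -0.0272]
[[377.22450331 323.10397351]
 [274.7793911  306.41545667]
 [346.68831169 286.43056943]] before: 377.28 322.69 / 274.7 306.32 / 346.45 287.68
```

Call:
step_arm --targets '[0,0,0,0.0005,0,0,0,0,0.001,0]'

```text
clock: 10.68
tcp_pos: [0.4686, -0.3581, 0.0441]
orientation: [0.0, 0.0, 1.0, -0.0]
force: [-2.9, -2.0, 12.6]
gripper_width: 0.0003
```

Call:
step_arm --targets '[0,0,0,0.0005,0,0,0,0,0.001,0]'

```text
clock: 10.92
tcp_pos: [0.4687, -0.3581, 0.044]
orientation: [0.001, 0.0, 1.0, -0.0]
force: [-6.0, -0.8, 23.0]
gripper_width: 0.0003
```

```bash
python3 - <<'E'
from h import *
for i in range(2):
  delta([.468,-.358,.072]); a=manip.camera("side")
g=(np.array([[613,240],[100,158],[460,65]])/5+[255,275]-.4)
print(holes(a,g,2), "before: 377.28 322.69 / 274.7 306.32 / 346.45 287.68")
E
```

```text
tcp [ 0.4687 -0.3581  0.044 ] F [-5.98 -0.81 23.  ] t 10.93 tool y deg 89.99 w 0.0003
shift [ 0.0007  0.0001 -0.028 ]
tcp [ 0.4686 -0.3581  0.044 ] F [-4.8  -0.05 19.45] t 10.97 tool y deg 89.99 w -0.0003
shift [ 0.0006  0.0001 -0.028 ]
[[377.23425197 323.12204724]
 [274.78063332 306.45617256]
 [346.64309032 286.35473341]] before: 377.28 322.69 / 274.7 306.32 / 346.45 287.68
```

Call:
step_arm --targets '[0,0,0,-0.002,0,0,0,0,-0.006,0,0,0,0,-0.03,0,0,0,0,-0.09,0,0,0,0,-0.15,0,0,0,0,-0.18,0,0,0,0,-0.24,0,0,0,0.06,-0.27,0,0,0,0.12,-0.27,0,0,0,0.18,-0.27,0,0,0,0.24,-0.27,0]'

```text
clock: 12.4
tcp_pos: [0.4676, -0.1144, 0.3123]
orientation: [-0.001, -0.001, 1.0, 0.001]
force: [1.7, -0.4, -1.4]
gripper_width: -0.0
```

```bash
python3 - <<'E'
from h import *
P=ears(); print(P.mean(0))
print(R().round(3)); delta([.468,-.358,.072])
t=manip.camera("top"); print([(r["p"],r["xyz"]) for n in("wedge","wedge_butt") for r in manip.boxes_of("top",n)])
cv2.imwrite("pics/t9.png",t["img"])
E
```

```text
e1 [ 0.586  -0.2992  0.0691] res 0.0006 [377.28 322.69] [422.02 179.99]
e2 [ 0.4678 -0.3581  0.071 ] res 0.0003 [300.7  344.98] [453.05 234.54]
e3 [ 0.4212 -0.2659  0.0699] res 0.0004 [274.69 306.32] [410.05 258.01]
e4 [ 0.5395 -0.206   0.0673] res 0.0005 [346.78 287.66] [378.98 203.02]
[ 0.50363115 -0.28231208  0.0693333 ]
[[-1.    -0.012 -0.002]
 [-0.012  1.     0.004]
 [ 0.002  0.004 -1.   ]]
tcp [ 0.4682 -0.1091  0.312 ] F [-0.17  0.66 -0.69] t 12.5 tool y deg 90.68 w 0.0003
shift [ 0.0027 -0.2498  0.239 ]
[(0.83, [0.469, 0.1816, 0.0097]), (0.75, [0.4656, 0.1808, 0.0078])]
```

View pics/t9.png

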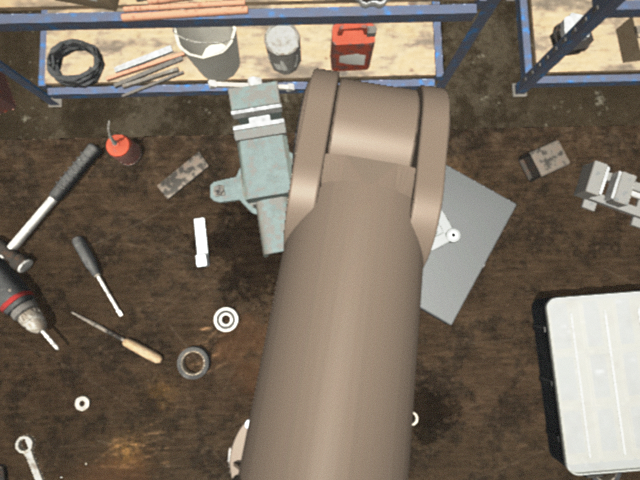

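```bash
python3 - <<'E'
from h import *
t=manip.camera("top")
print(onplane(t,(170+250.5/8-.4,205+443/8-.4),.03), onplane(t,(170+236/8-.4,205+100/8-.4),.0015),onplane(t,(170+258/8-.4,205+385/8-.4),.0099))
delta([.430,.179,.08],96)
delta([.430,.179,-.018],96)
E
```

```text
[0.43020546 0.17961451 0.03      ] [0.52864452 0.19096481 0.0015    ] [0.44746723 0.18254482 0.0099    ]
tcp [ 0.468  -0.1182  0.3125] F [-0.52 -0.28 -0.1 ] t 12.7 tool y deg 89.98 w -0.0003
shift [0.0379 0.2972 0.2325]
turn about tool z (rad) -0.105 q7 1.7762724746382574
tcp [ 0.468  -0.1182  0.3125] F [-0.52 -0.28 -0.1 ] t 12.7 tool y deg 89.98 w -0.0003
shift [0.0379 0.2972 0.3305]
turn about tool z (rad) -0.105 q7 1.7762724746382574
```

Call:
step_arm --targets '[0.06,0.037,0.299,0,-0.105,0.06,0.037,0.299,0,-0.105,0.06,0.037,0.299,0,-0.105,0.06,0.037,0.299,0,-0.105,0.06,0.037,0.299,0,-0.105,0.06,0.037,0.299,0.22,-0.105,0.06,0.037,0.299,0.22,-0.105,0.06,0.037,0.299,0.22,-0.105,0.06,0.037,0.299,0.25,-0.105,0.06,0.037,0.299,0.25,-0.105,0.06,0.037,0.299,0.25,-0.105]'

```text
clock: 14.08
tcp_pos: [0.4328, 0.181, 0.0643]
orientation: [0.001, -0.052, 0.999, 0.0]
force: [1.3, -0.7, 1.0]
gripper_width: 0.0598
```

```bash
python3 - <<'E'
from h import *
t=manip.camera("top"); s=manip.camera("side")
delta([.4308,.1802,-.018],96)
crop(t["img"],150,190,110,110,6,"t10.png"); crop(s["img"],220,60,200,150,4,"s10.png")
E
```

```text
tcp [0.4334 0.1818 0.0652] F [ 0.25  0.18 -0.6 ] t 14.18 tool y deg 95.97 w 0.0598
shift [ 0.0031 -0.0015  0.0832]
turn about tool z (rad) -0.0 q7 1.2496549133159063
```

View pics/t10.png

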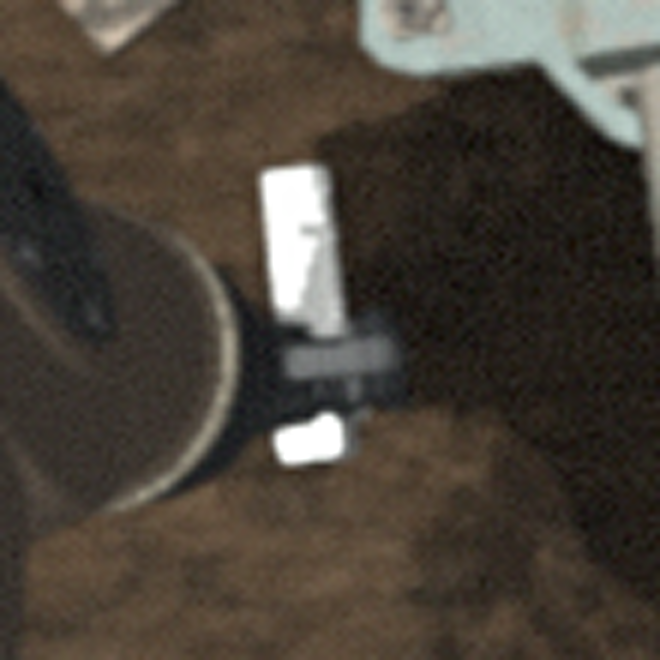

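View pics/s10.png

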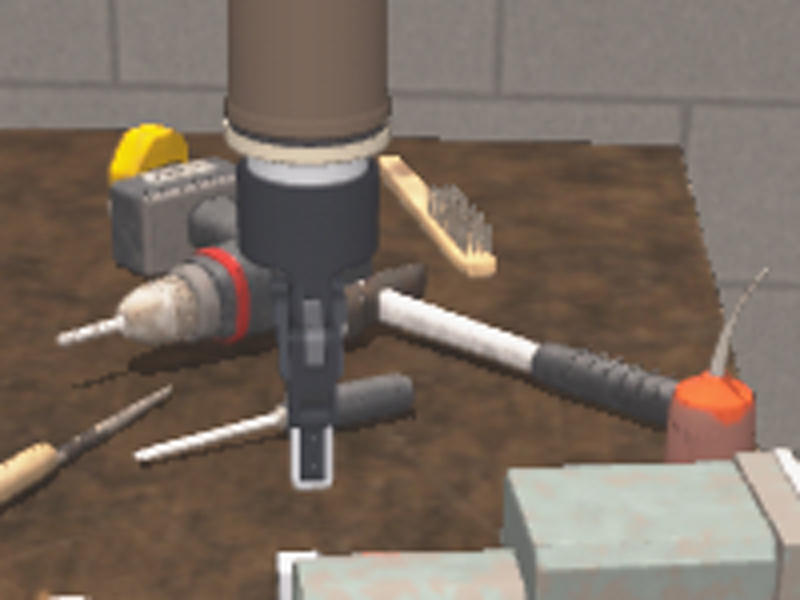

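Call:
step_arm --targets '[0.06,0.0005,-0.001,0.04,0,0.06,0.0005,-0.001,0.06,0,0.06,0.0005,-0.001,0.07,0,0.06,0.0005,-0.001,0.075,0,0.06,0.0005,-0.001,0.075,0,0.06,0.0005,-0.001,0.075,0]'

```text
clock: 14.92
tcp_pos: [0.4316, 0.1805, -0.0116]
orientation: [0.001, -0.053, 0.999, 0.0]
force: [-0.3, -0.0, 0.1]
gripper_width: 0.0602
```

```bash
python3 - <<'E'
from h import *
delta([.4308,.1802,-.018],96)
t=manip.camera("top"); s=manip.camera("side")
crop(t["img"],150,190,110,110,6,"t11.png"); crop(s["img"],220,60,200,150,4,"s11.png")
E
```

```text
tcp [ 0.4316  0.1805 -0.0116] F [-0.27 -0.05  0.09] t 14.93 tool y deg 96.02 w 0.0602
shift [ 0.0008 -0.0002  0.0064]
turn about tool z (rad) 0.0 q7 1.2804675102595884
```

View pics/t11.png

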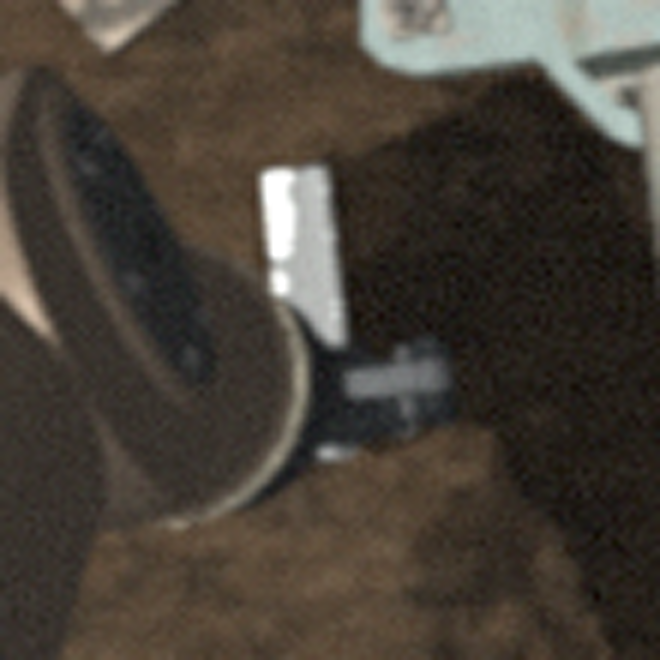

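View pics/s11.png

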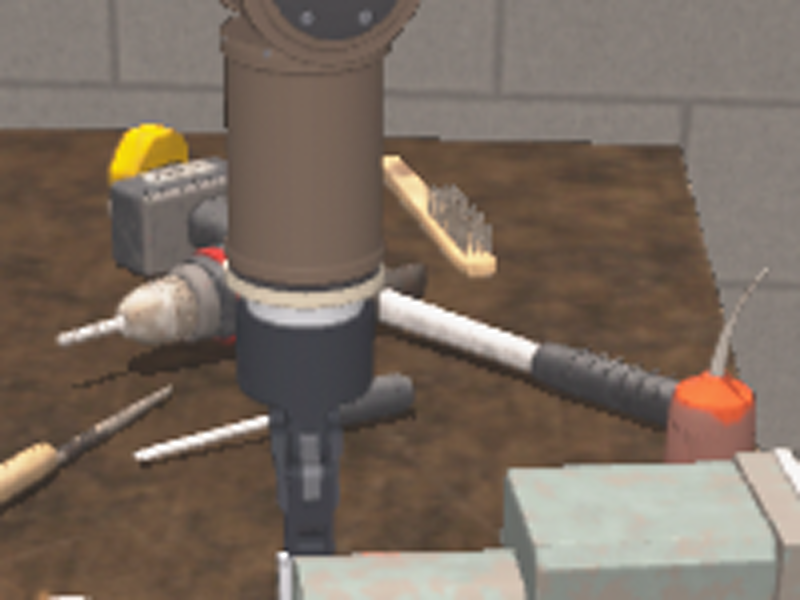

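Call:
step_arm --targets '[0.06,0,0,0.004,0,0.06,0,0,0.004,0,0,0,0,0.004,0,0,0,0,0.004,0,0,0,0,0.004,0,0,0,0,0.004,0,0,0,0,0.004,0]' --newtons 30

```text
clock: 15.9
tcp_pos: [0.4311, 0.1803, -0.0162]
orientation: [0.0, -0.053, 0.999, 0.0]
force: [-1.5, -0.3, 5.0]
gripper_width: 0.0216
```

Call:
step_arm --targets '[0,0,0,0,0,0,0,0,0,0]'

```text
clock: 16.15
tcp_pos: [0.4311, 0.1803, -0.0162]
orientation: [0.0, -0.053, 0.999, 0.0]
force: [-1.2, -0.5, 5.6]
gripper_width: 0.0217
```

```bash
python3 - <<'E'
from h import *
delta([.4312,.1804,.27],70)
delta([.43,-.12,.27],70)
delta([.357,-.318,.27],70)
delta([.357,-.318,.06],70)
E
```

```text
tcp [ 0.4311  0.1803 -0.0162] F [-1.17 -0.51  5.61] t 16.15 tool y deg 96.02 w 0.0217
shift [-2.000e-04  1.000e-04 -2.862e-01]
turn about tool z (rad) 0.454 q7 1.2818404632366593
tcp [ 0.4311  0.1803 -0.0162] F [-1.17 -0.51  5.61] t 16.15 tool y deg 96.02 w 0.0217
shift [ 0.0325 -0.2985 -0.2862]
turn about tool z (rad) 0.454 q7 1.2818404632366593
tcp [ 0.4311  0.1803 -0.0162] F [-1.17 -0.51  5.61] t 16.15 tool y deg 96.02 w 0.0217
shift [ 0.1259 -0.4877 -0.2863]
turn about tool z (rad) 0.454 q7 1.2818404632366593
tcp [ 0.4311  0.1803 -0.0162] F [-1.17 -0.51  5.61] t 16.15 tool y deg 96.02 w 0.0217
shift [ 0.1259 -0.4877 -0.0763]
turn about tool z (rad) 0.454 q7 1.2818404632366593
```

Call:
step_arm --targets '[0,0,0,-0.06,0,0,0,0,-0.12,0,0,0,0,-0.18,0,0,0,0,-0.24,0,0,0,0,-0.286,0,0,0.006,-0.06,-0.286,0.1,0,0.013,-0.12,-0.286,0.2,0,0.02,-0.18,-0.286,0.3,0,0.026,-0.24,-0.286,0.4,0,0.033,-0.299,-0.286,0.454,0,0.06,-0.345,-0.286,0.454,0,0.088,-0.395,-0.286,0.454]'

```text
clock: 17.65
tcp_pos: [0.3839, -0.2232, 0.2693]
orientation: [-0.0, 0.173, 0.985, 0.0]
force: [1.2, -0.2, -0.4]
gripper_width: 0.0217
```

```bash
python3 - <<'E'
from h import *
t=manip.camera("top"); s=manip.camera("side")
delta([.357,-.318,.27],70)
delta([.357,-.318,.10],70)
delta([.357,-.318,.05],70)
cv2.imwrite("pics/s12.png",s["img"])
E
```

```text
tcp [ 0.3814 -0.2275  0.2697] F [ 0.62  1.02 -0.95] t 17.75 tool y deg 69.48 w 0.0214
shift [-0.0088 -0.0933 -0.0001]
turn about tool z (rad) -0.009 q7 1.69265195168852
tcp [ 0.3814 -0.2275  0.2697] F [ 0.62  1.02 -0.95] t 17.75 tool y deg 69.48 w 0.0214
shift [-0.0088 -0.093   0.1699]
turn about tool z (rad) -0.009 q7 1.69265195168852
tcp [ 0.3814 -0.2275  0.2697] F [ 0.62  1.02 -0.95] t 17.75 tool y deg 69.48 w 0.0214
shift [-0.0088 -0.093   0.2199]
turn about tool z (rad) -0.009 q7 1.69265195168852
```

View pics/s12.png

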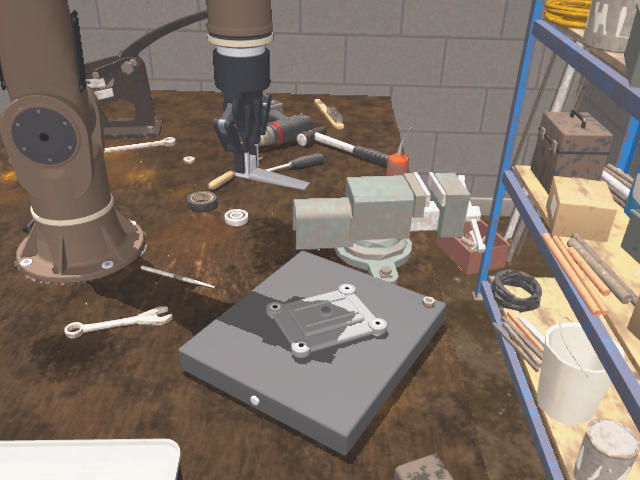

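Call:
step_arm --targets '[0,-0.004,-0.05,0,0,0,-0.0067,-0.1,0,0,0,-0.0067,-0.1,0.06,0,0,-0.0067,-0.1,0.12,0,0,-0.0067,-0.1,0.17,0,0,-0.0067,-0.1,0.2,0,0,-0.0067,-0.1,0.21,0,0,-0.0067,-0.1,0.22,0,0,-0.0067,-0.1,0.22,0,0,-0.0067,-0.1,0.22,0]'

```text
clock: 19.0
tcp_pos: [0.3576, -0.3184, 0.0505]
orientation: [0.001, 0.173, 0.985, -0.0]
force: [-0.1, 0.6, -1.1]
gripper_width: 0.0217
```

```bash
python3 - <<'E'
from h import *
t=manip.camera("top"); s=manip.camera("side")
delta([.357,-.318,.034],70)
crop(s["img"],210,250,140,110,5,"s13.png");crop(t["img"],380,180,110,110,6,"t13.png")
E
```

```text
tcp [ 0.3575 -0.3183  0.0504] F [-0.12  0.11 -2.08] t 19.1 tool y deg 70.02 w 0.0213
shift [0.0006 0.0001 0.0164]
turn about tool z (rad) 0.0 q7 2.2550091875724387
```

View pics/s13.png

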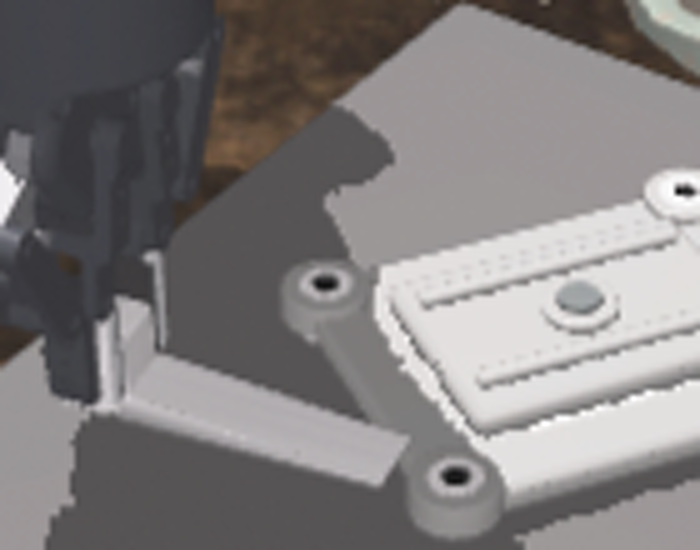

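View pics/t13.png

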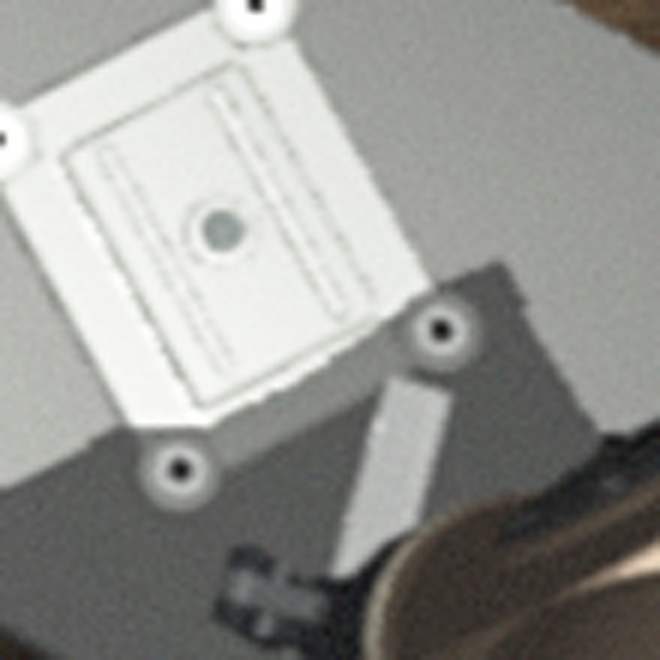

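```bash
python3 - <<'E'
from h import *
t=manip.camera("top"); s=manip.camera("side")
for a,b in (((410,438),(390,377)),((380,487),(452,398))):
  print(tri(s,np.array(a)/5+[210-.4,250-.4],t,np.array(b)/6+[380-.4,180-.4]))
P=tri(s,(395/5+209.6,462/5+249.6),t,(421/6+379.6,387/6+179.6));print(P)
# blade edges from top: bottom-left (330,570) , 
print(onplane(t,(330/6+379.6,570/6+179.6),.026),onplane(t,(388/6+379.6,377/6+179.6),.018))
print(onplane(t,(410/6+379.6,545/6+179.6),.025),onplane(t,(452/6+379.6,398/6+179.6),.018))
E
```

```text
(array([ 0.45247678, -0.33979931,  0.06962642]), np.float64(0.0011400343116466857))
(array([ 0.44471277, -0.36123472,  0.06890692]), np.float64(0.0012572492106790573))
(array([ 0.44865559, -0.35050658,  0.06937254]), np.float64(0.000987279086861481))
[ 0.38616633 -0.32643777  0.026     ] [ 0.45642263 -0.35345796  0.018     ]
[ 0.39449436 -0.35618161  0.025     ] [ 0.44810724 -0.37655141  0.018     ]
```

Call:
step_arm --targets '[0,0,0,0.008,0,0,0,0,0.012,0,0,0,0,0.014,0,0,0,0,0.015,0,0,0,0,0.015,0]'

```text
clock: 19.82
tcp_pos: [0.3568, -0.3183, 0.0351]
orientation: [0.0, 0.174, 0.985, 0.0]
force: [-4.1, 1.5, 12.8]
gripper_width: 0.0211
```

Call:
step_arm --targets '[0,0,0,0.0005,0,0,0,0,0.001,0,0,0,0,0.001,0]'

```text
clock: 20.2
tcp_pos: [0.3569, -0.3183, 0.0349]
orientation: [0.0, 0.174, 0.985, 0.0]
force: [-8.2, 4.1, 29.7]
gripper_width: 0.0213
```

Call:
step_arm --targets '[0,0,0,-0.0014,0,0,0,0,-0.0014,0,0.03,0,0,-0.0014,0,0.03,0,0,-0.0014,0,0.03,0,0,-0.0014,0]' --newtons 20

```text
clock: 20.82
tcp_pos: [0.3571, -0.3179, 0.0349]
orientation: [-0.0, 0.173, 0.985, 0.0]
force: [0.8, 0.8, -0.9]
gripper_width: 0.03
```

```bash
python3 - <<'E'
from h import *
t=manip.camera("top"); s=manip.camera("side")
delta([.357,-.318,.034],70)
crop(s["img"],210,250,140,110,5,"s14.png");crop(t["img"],380,180,110,110,6,"t14.png")
E
```

```text
tcp [ 0.3571 -0.318   0.035 ] F [-0.06 -0.05  0.03] t 20.93 tool y deg 70.02 w 0.0297
shift [ 0.0001 -0.      0.001 ]
turn about tool z (rad) 0.0 q7 2.2767147134533348
```

View pics/s14.png

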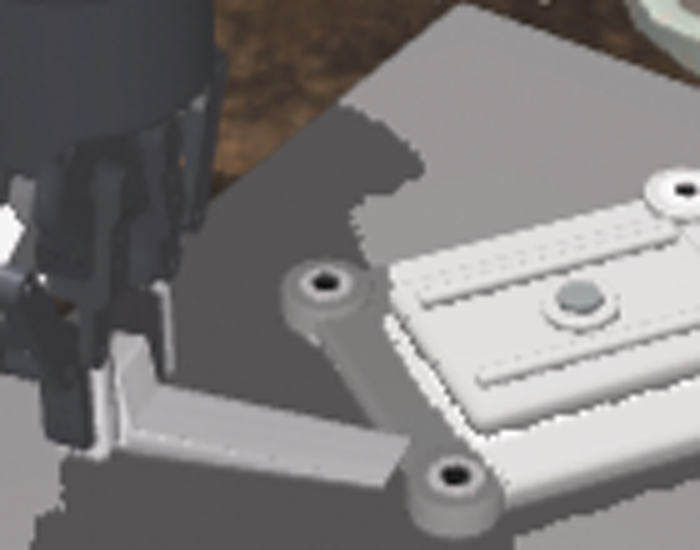

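View pics/t14.png

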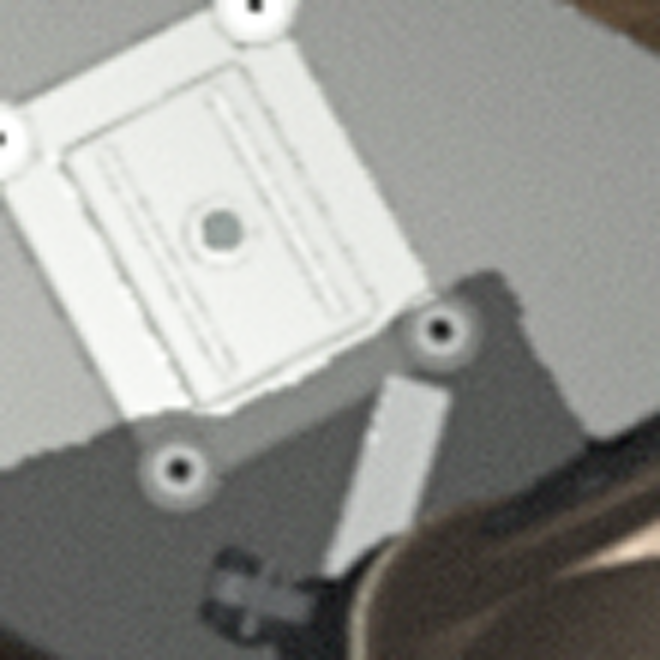

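```bash
python3 - <<'E'
from h import *
t=manip.camera("top"); s=manip.camera("side")
for z in (.0515,.0694):
  P=[[.4486,-.3515,z]]
  print((proj(s,P)-[209.6,249.6])*5,(proj(t,P)-[379.6,179.6])*6)
for a,b in (((410,438),(390,375)),((385,487),(450,396))):
  print(tri(s,np.array(a)/5+[210-.4,250-.4],t,np.array(b)/6+[380-.4,180-.4]))
E
```

```text
[[393.39080298 509.12705619]] [[409.32387794 390.23561895]]
[[392.96814957 464.28825241]] [[423.65810147 385.6811045 ]]
(array([ 0.45282458, -0.33984424,  0.06971749]), np.float64(0.00044923706377662836))
(array([ 0.44581405, -0.36068901,  0.06841817]), np.float64(0.001950547780340406))
```

```bash
python3 - <<'E'
from h import *
t=manip.camera("top"); s=manip.camera("side")
crop(s["img"],213,300,100,65,8,"s15.png")
E
```

```text
(no output)
```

View pics/s15.png

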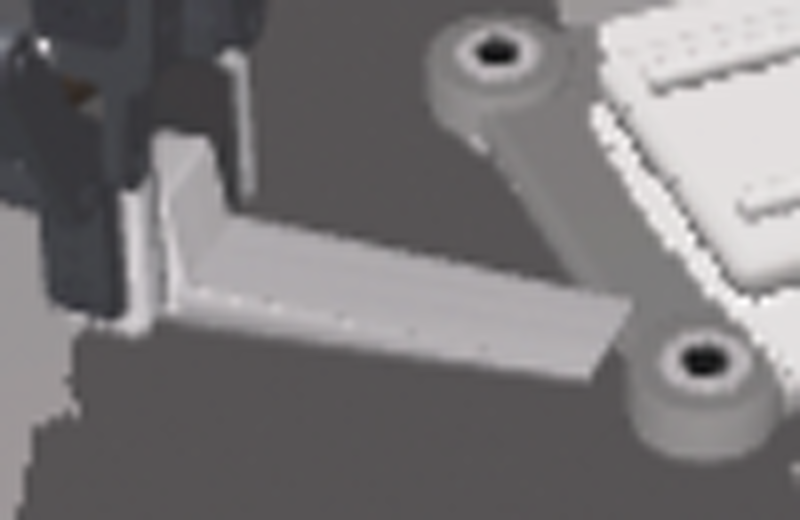

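Call:
step_arm --targets '[0,0,0,0,0,0,0,0,0,0,0,0,0,-0.001,0,0,0.012,0,-0.001,0,0,0.025,0,-0.001,0,0,0.025,0,-0.001,0,0.034,0.025,0,0,0,0.034,0.025,0,0,0]' --newtons 20

```text
clock: 22.12
tcp_pos: [0.3341, -0.3098, 0.0352]
orientation: [0.0, 0.173, 0.985, -0.0]
force: [0.4, 0.6, 0.3]
gripper_width: 0.0341
```

```bash
python3 - <<'E'
from h import *
t=manip.camera("top"); s=manip.camera("side")
delta([.357,-.318,.034],70)
crop(s["img"],200,290,120,75,6,"s16.png");crop(t["img"],380,180,110,110,6,"t16.png")
ears()
E
```

```text
tcp [ 0.3339 -0.3097  0.0351] F [-0.13  0.51  0.49] t 22.23 tool y deg 70.03 w 0.0341
shift [-0.0245  0.0001  0.0011]
turn about tool z (rad) 0.0 q7 2.2932897933811223
e1 [ 0.5857 -0.2991  0.0693] res 0.0001 [377.27 322.53] [421.99 180.23]
e2 [ 0.4678 -0.3579  0.0711] res 0.0004 [300.67 344.84] [452.95 234.51]
e3 [ 0.4209 -0.2648  0.0698] res 0.0007 [274.6  305.93] [409.51 258.28]
e4 [ 0.5397 -0.2062  0.0677] res 0.0003 [346.65 287.58] [379.06 202.71]
```

View pics/s16.png

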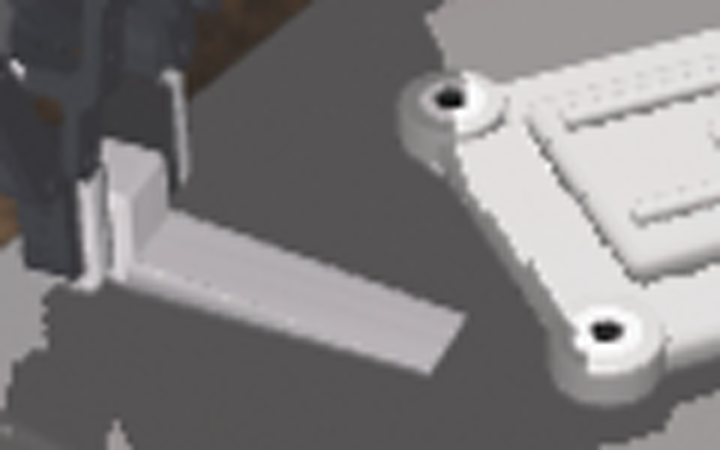

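View pics/t16.png

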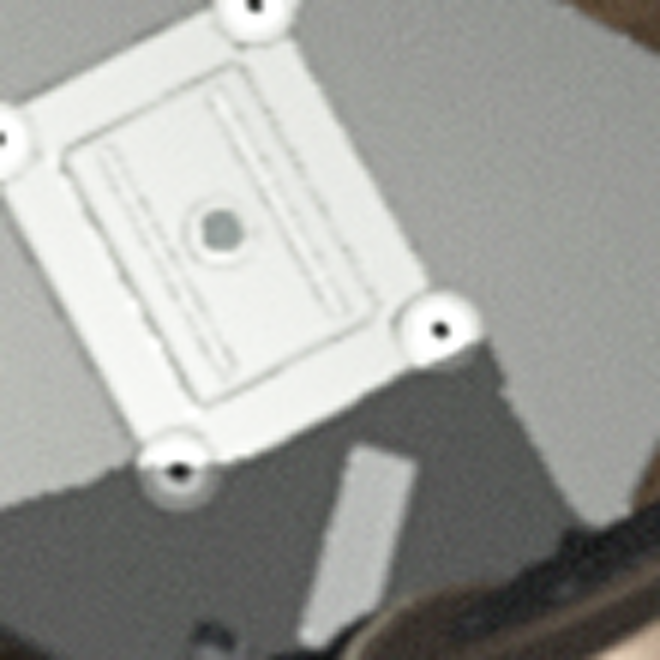

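```bash
python3 - <<'E'
from h import *
t=manip.camera("top"); s=manip.camera("side")
Q=[]
for a,b in (((465,315),(355,443)),((431,376),(417,463))):
  p,e=tri(s,np.array(a)/6+[200-.4,290-.4],t,np.array(b)/6+[380-.4,180-.4]);print(p,e);Q.append(p)
m=sum(Q)/2;d=Q[0]-Q[1];yaw=np.arctan2(d[1],d[0])-np.pi/2;print(np.degrees(yaw), m-.097*np.array([np.cos(yaw),np.sin(yaw),0]))
y=np.radians(-10); 
delta([.4678-.122*np.cos(y),-.358-.122*np.sin(y),.0345],80)
E
```

```text
[ 0.43019541 -0.33119884  0.05154016] 0.00023484175492927684
[ 0.42295811 -0.35310692  0.05032452] 0.00042377771766177134
-18.280902632774776 [ 0.33447234 -0.31172631  0.05093234]
tcp [ 0.3337 -0.3096  0.0351] F [ 0.09 -0.07 -1.36] t 22.43 tool y deg 70.01 w 0.034
shift [-0.0224 -0.0208  0.0006]
turn about tool z (rad) -0.174 q7 2.293266268120246
```

Call:
step_arm --targets '[0,0,0,0,0,0,0,0,0,0,0,0,0,-0.0015,0,0,-0.006,-0.01,-0.0015,-0.08,0,-0.015,-0.021,-0.0015,-0.174,0,-0.0224,-0.021,-0.0015,-0.174,0,-0.0224,-0.021,-0.0015,-0.174,0,-0.0224,-0.021,0,-0.174,0.03,-0.0224,-0.021,0,-0.174,0.03,-0.0224,-0.021,0,-0.174]' --newtons 20

```text
clock: 23.68
tcp_pos: [0.3474, -0.3367, 0.0351]
orientation: [0.0, 0.087, 0.996, 0.0]
force: [0.8, -0.1, 0.3]
gripper_width: 0.0299
```

```bash
python3 - <<'E'
from h import *
t=manip.camera("top"); s=manip.camera("side")
delta([.357,-.318,.034],80)
crop(s["img"],200,290,120,75,6,"s17.png");crop(t["img"],380,180,110,110,6,"t17.png")
E
```

```text
tcp [ 0.3474 -0.3368  0.0351] F [ 0.96  0.   -0.16] t 23.77 tool y deg 79.98 w 0.0303
shift [-0.0061  0.0202  0.0011]
turn about tool z (rad) -0.0 q7 2.4494053961440763
```

View pics/s17.png

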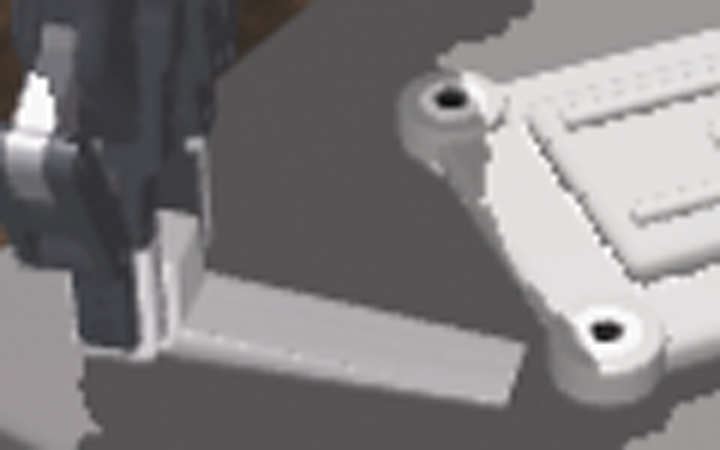

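View pics/t17.png

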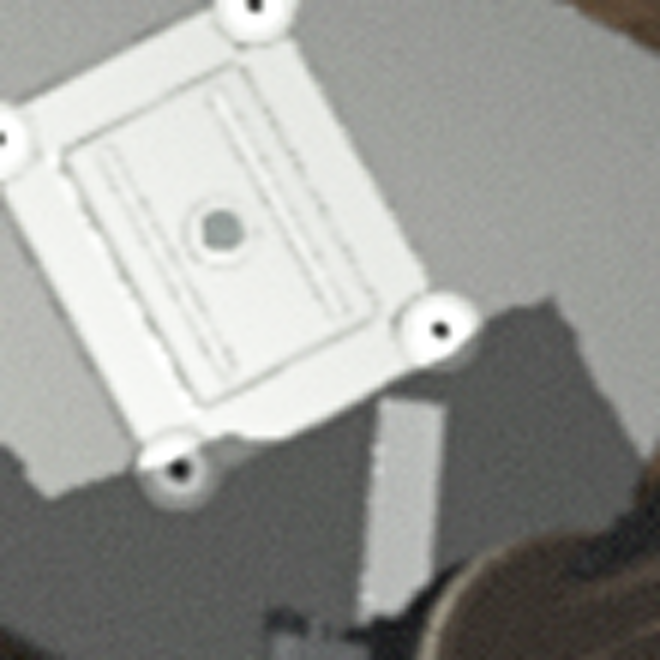

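```bash
python3 - <<'E'
from h import *
t=manip.camera("top"); s=manip.camera("side")
Q=[]
for a,b in (((527,345),(382,398)),((506,407),(446,405))):
  p,e=tri(s,np.array(a)/6+[200-.4,290-.4],t,np.array(b)/6+[380-.4,180-.4]);print(p,e);Q.append(p)
m=sum(Q)/2;d=Q[0]-Q[1];yaw=np.arctan2(d[1],d[0])-np.pi/2;print(np.degrees(yaw), m)
u=np.array([np.cos(np.radians(-10)),np.sin(np.radians(-10))]); r=np.array([.4678,-.358])-m[:2]
print("ahead",r@u,"lateral",u[0]*r[1]-u[1]*r[0])
E
```

```text
[ 0.44639636 -0.34167638  0.0512503 ] 0.0006083111914950199
[ 0.44296853 -0.36438083  0.05105779] 0.00017564813003597017
-8.585467071192088 [ 0.44468244 -0.3530286   0.05115404]
ahead 0.023629623554899712 lateral -0.0008815487211353635
```

Call:
step_arm --targets '[0,0,0,0,0,0,0,0,0,0,0,-0.006,0,0,0,0,-0.014,0,0,0,0,-0.022,0,0,0,0,-0.03,0,0,0,0,-0.03,0,0,0]' --newtons 20

```text
clock: 24.75
tcp_pos: [0.3777, -0.3425, 0.0352]
orientation: [0.0, 0.087, 0.996, -0.0]
force: [2.1, -0.8, 1.5]
gripper_width: 0.0218
```

```bash
python3 - <<'E'
from h import *
t=manip.camera("top"); s=manip.camera("side")
delta([.357,-.318,.034],80)
crop(s["img"],200,280,130,85,6,"s18.png");ears()
E
```

```text
tcp [ 0.3776 -0.3424  0.0352] F [ 1.66 -0.53  1.43] t 24.85 tool y deg 80.0 w 0.0217
shift [0.0245 0.0205 0.0011]
turn about tool z (rad) -0.0 q7 2.419948360150063
e1 [ 0.5857 -0.2991  0.0693] res 0.0001 [377.27 322.53] [421.99 180.24]
e2 [ 0.4678 -0.3578  0.0712] res 0.0 [300.85 344.73] [452.96 234.58]
e3 [ 0.4215 -0.2649  0.0698] res 0.0001 [274.85 305.99] [409.52 257.84]
e4 [ 0.5397 -0.2062  0.0677] res 0.0003 [346.65 287.58] [379.08 202.73]
```

View pics/s18.png

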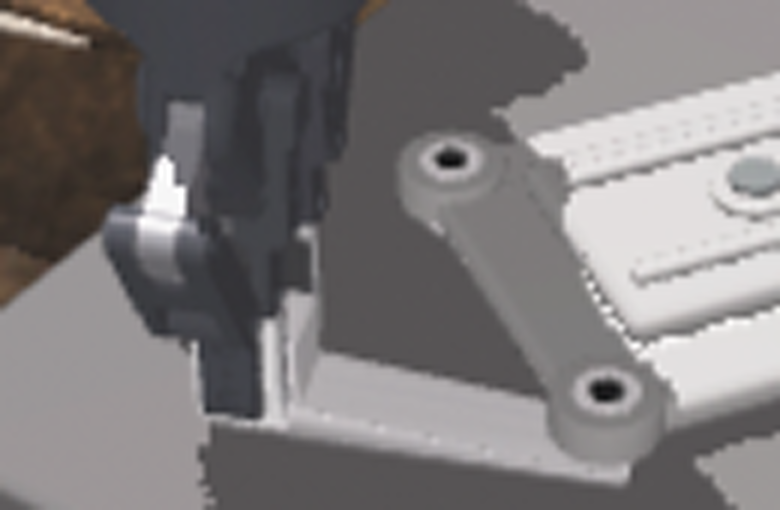

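```bash
cat > f.py <<'E'
from h import *
F=[];
for i in range(8):
    F.append(manip.get_state()["force"]); s=manip.camera("side")
F=np.array(F); M=R(); s_=manip.get_state()
print("t",round(s_["clock"],2),"tcp",s_["tcp_pos"].round(4),"tool F",(M.T@F.mean(0)).round(2),"sd",(F.std(0)/8**.5).round(2))
g=(np.array([[613,240],[231,351],[100,158],[460,65]])/5+[255,275]-.4)
print(holes(s,g,2).round(2).tolist())
E
python3 f.py
```

```text
t 25.35 tcp [ 0.3772 -0.3423  0.0352] tool F [-2.2  -0.07 -1.41] sd [0.16 0.16 0.25]
[[377.27, 322.53], [300.85, 344.73], [274.84, 305.99], [346.66, 287.58]]
```

Call:
step_arm --targets '[0,-0.0015,0,0,0,0,-0.003,0,0,0,0,-0.0045,0,0,0,0,-0.006,0,0,0]'

```text
clock: 25.85
tcp_pos: [0.3805, -0.3429, 0.0352]
orientation: [-0.002, 0.088, 0.996, 0.001]
force: [-7.7, 1.1, 12.7]
gripper_width: 0.0215
```

```bash
python3 f.py
```

```text
t 26.25 tcp [ 0.3807 -0.343   0.0352] tool F [  6.75   0.26 -11.54] sd [0.18 0.13 0.22]
[[377.27, 322.53], [300.85, 344.73], [274.84, 305.98], [346.66, 287.58]]
```

Call:
step_arm --targets '[0,0.0024,0,-0.0005,0,0,0.0024,0,-0.0005,0]'

```text
clock: 26.5
tcp_pos: [0.3798, -0.3423, 0.0353]
orientation: [-0.001, 0.087, 0.996, 0.0]
force: [0.5, -0.6, -0.6]
gripper_width: 0.0217
```

```bash
python3 f.py
```

```text
t 26.9 tcp [ 0.3805 -0.3427  0.0355] tool F [ 0.07 -0.16  1.53] sd [0.16 0.14 0.26]
[[377.27, 322.53], [300.85, 344.73], [274.84, 305.99], [346.65, 287.58]]
```

Call:
step_arm --targets '[0.032,0,0,0,0,0.032,0,0,0,0,0.032,0,0,-0.03,0,0.032,0,0,-0.06,0,0,0.03,0,-0.06,0,0,0.042,0,-0.06,0,0,0.042,0,-0.06,0,0,0.042,0,-0.03,0,0,0.042,0,-0.003,0,0,0.042,0,-0.003,0]'

```text
clock: 28.15
tcp_pos: [0.3388, -0.3347, 0.0371]
orientation: [-0.002, 0.087, 0.996, 0.001]
force: [0.0, 0.1, 0.5]
gripper_width: 0.0004
```

```bash
python3 f.py; python3 - <<'E'
from h import *
t=manip.camera("top"); s=manip.camera("side")
delta([.357,-.318,.034],80)
crop(s["img"],200,280,130,85,6,"s19.png");
E
```

```text
t 28.55 tcp [ 0.3397 -0.3358  0.0392] tool F [-0.27  0.25 -0.25] sd [0.2  0.21 0.11]
[[377.27, 322.53], [300.67, 344.84], [274.5, 306.28], [346.65, 287.58]]
tcp [ 0.3394 -0.3356  0.039 ] F [-0.03 -0.07 -0.06] t 28.65 tool y deg 79.98 w -0.0003
shift [-0.0142  0.0204  0.005 ]
turn about tool z (rad) -0.0 q7 2.4592921085267023
```

View pics/s19.png

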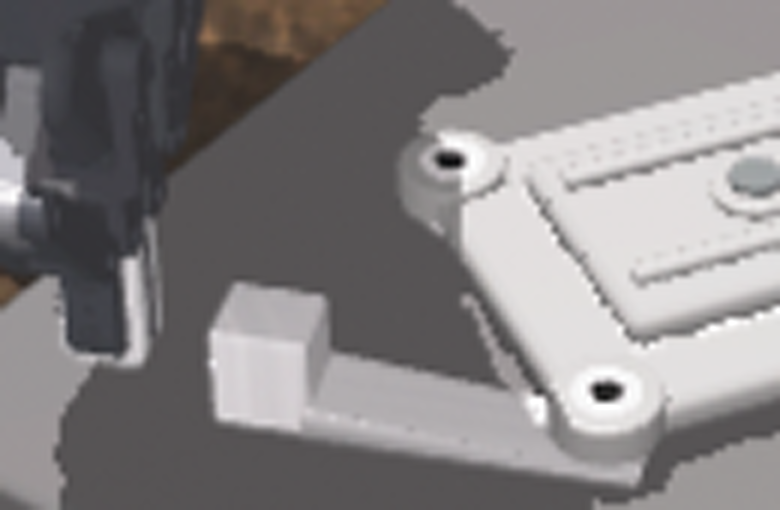

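Call:
step_arm --targets '[0,-0.006,0,0,0,0,-0.012,0,0,0,0,-0.015,0,0,0,0,-0.016,0,0,0,0,-0.016,0,0,0]'

```text
clock: 29.28
tcp_pos: [0.3549, -0.3382, 0.0385]
orientation: [-0.0, 0.087, 0.996, 0.0]
force: [-0.1, -0.2, -0.6]
gripper_width: -0.0003
```

```bash
python3 f.py
```

```text
t 29.68 tcp [ 0.3549 -0.3383  0.0386] tool F [-0.21 -0.23  0.02] sd [0.19 0.18 0.11]
[[377.26, 322.53], [300.58, 344.95], [274.85, 305.98], [346.66, 287.58]]
```

Call:
step_arm --targets '[0,-0.001,0,0,0,0,-0.002,0,0,0,0,-0.002,0,0,0]'

```text
clock: 30.05
tcp_pos: [0.357, -0.3386, 0.0386]
orientation: [0.0, 0.087, 0.996, -0.0]
force: [0.4, 1.0, 0.0]
gripper_width: 0.0004
```

```bash
python3 f.py
```

```text
t 30.45 tcp [ 0.3569 -0.3386  0.0386] tool F [ 0.09  0.12 -0.15] sd [0.15 0.23 0.13]
[[377.27, 322.53], [300.63, 344.99], [274.84, 305.99], [346.66, 287.58]]
```

Call:
step_arm --targets '[0,-0.0005,0,0,0,0,-0.001,0,0,0,0,-0.001,0,0,0]'

```text
clock: 30.82
tcp_pos: [0.3577, -0.3387, 0.0386]
orientation: [-0.0, 0.087, 0.996, 0.0]
force: [-1.5, 0.2, 0.7]
gripper_width: -0.0001
```

Call:
step_arm --targets '[0,-0.0005,0,0,0,0,-0.001,0,0,0,0,-0.001,0,0,0]'

```text
clock: 31.2
tcp_pos: [0.3591, -0.339, 0.0386]
orientation: [0.0, 0.087, 0.996, -0.0]
force: [-0.6, 1.0, -0.1]
gripper_width: -0.0001
```

```bash
python3 f.py
```

```text
t 31.6 tcp [ 0.359  -0.339   0.0386] tool F [0.22 0.01 0.03] sd [0.19 0.16 0.07]
[[377.27, 322.53], [300.7, 344.91], [274.84, 305.98], [346.66, 287.58]]
```

Call:
step_arm --targets '[0,-0.0005,0,0,0,0,-0.001,0,0,0,0,-0.001,0,0,0]'

```text
clock: 31.98
tcp_pos: [0.3597, -0.3391, 0.0386]
orientation: [-0.0, 0.087, 0.996, 0.0]
force: [-0.2, 0.5, 0.8]
gripper_width: -0.0001
```

Call:
step_arm --targets '[0,-0.0005,0,0,0,0,-0.001,0,0,0,0,-0.001,0,0,0]'

```text
clock: 32.35
tcp_pos: [0.3611, -0.3393, 0.0386]
orientation: [0.0, 0.087, 0.996, -0.0]
force: [-0.7, -0.5, -0.7]
gripper_width: -0.0002
```

```bash
python3 f.py;  python3 - <<'E'
from h import *
s=manip.camera("side")
crop(s["img"],200,280,130,85,6,"s20.png");
E
```

```text
t 32.75 tcp [ 0.361  -0.3393  0.0386] tool F [0.36 0.17 0.17] sd [0.1  0.19 0.15]
[[377.27, 322.53], [300.71, 344.86], [274.84, 305.99], [346.65, 287.58]]
```

View pics/s20.png

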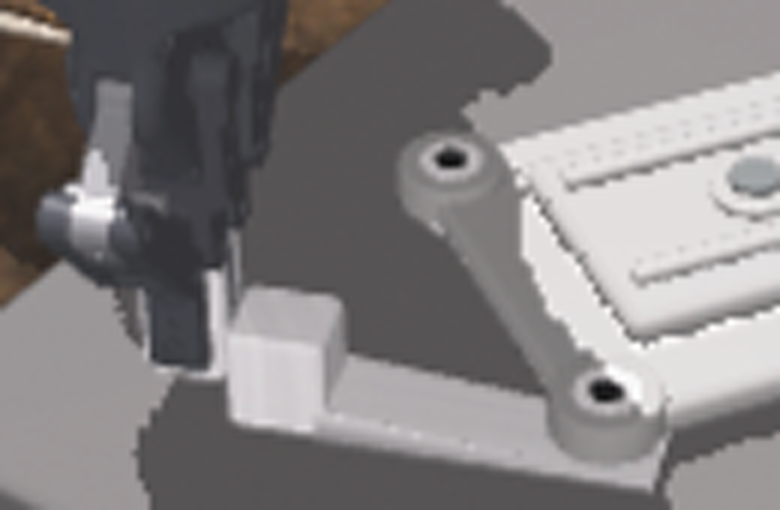

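Call:
step_arm --targets '[0,-0.001,0,0,0,0,-0.002,0,0,0,0,-0.002,0,0,0]'

```text
clock: 33.17
tcp_pos: [0.3628, -0.3396, 0.0386]
orientation: [-0.0, 0.087, 0.996, 0.0]
force: [-0.5, -0.1, 0.5]
gripper_width: -0.0003
```

```bash
sed -i 's/range(8)/range(5)/;s/8\*\*.5/5**.5/' f.py; python3 f.py
```

```text
t 33.42 tcp [ 0.3629 -0.3396  0.0386] tool F [ 1.01 -0.41 -0.19] sd [0.22 0.13 0.2 ]
[[377.27, 322.53], [300.8, 344.78], [274.85, 305.99], [346.65, 287.58]]
```

Call:
step_arm --targets '[0,-0.001,0,0,0,0,-0.002,0,0,0,0,-0.002,0,0,0]'

```text
clock: 33.8
tcp_pos: [0.3651, -0.34, 0.0386]
orientation: [0.0, 0.087, 0.996, -0.0]
force: [-0.2, 0.8, -0.7]
gripper_width: -0.0001
```

```bash
python3 f.py
```

```text
t 34.05 tcp [ 0.3649 -0.3401  0.0386] tool F [ 0.36  0.15 -0.26] sd [0.2  0.22 0.23]
[[377.27, 322.52], [300.85, 344.73], [274.85, 305.98], [346.66, 287.58]]
```

Call:
step_arm --targets '[0,-0.001,0,0,0,0,-0.002,0,0,0,0,-0.002,0,0,0]'

```text
clock: 34.42
tcp_pos: [0.3668, -0.3403, 0.0386]
orientation: [-0.0, 0.087, 0.996, 0.0]
force: [-0.3, 0.1, 0.4]
gripper_width: -0.0001
```

```bash
python3 f.py
```

```text
t 34.67 tcp [ 0.3668 -0.3403  0.0386] tool F [ 0.91  0.13 -0.25] sd [0.26 0.28 0.12]
[[377.27, 322.53], [300.85, 344.73], [274.84, 305.99], [346.66, 287.58]]
```

Call:
step_arm --targets '[0,-0.001,0,0,0,0,-0.001,0,0,0]'

```text
clock: 34.92
tcp_pos: [0.3678, -0.3405, 0.0386]
orientation: [0.0, 0.087, 0.996, 0.0]
force: [-1.5, 0.5, 0.6]
gripper_width: 0.0003
```

```bash
python3 f.py
```

```text
t 35.17 tcp [ 0.3678 -0.3405  0.0386] tool F [ 0.75 -0.03 -0.5 ] sd [0.21 0.21 0.09]
[[377.3, 322.6], [300.86, 344.72], [274.85, 305.99], [346.64, 287.58]]
```

Call:
step_arm --targets '[0,-0.001,0,0,0,0,-0.001,0,0,0]'

```text
clock: 35.42
tcp_pos: [0.3686, -0.3407, 0.0386]
orientation: [-0.0, 0.087, 0.996, 0.0]
force: [-2.0, 1.5, 1.1]
gripper_width: 0.0001
```

```bash
python3 f.py
```

```text
t 35.67 tcp [ 0.3686 -0.3406  0.0386] tool F [ 2.03  0.08 -1.61] sd [0.18 0.26 0.15]
[[377.29, 322.56], [300.85, 344.7], [274.84, 305.99], [346.64, 287.59]]
```

Call:
step_arm --targets '[0,-0.0005,0,0,0,0,-0.0005,0,0,0]'

```text
clock: 35.92
tcp_pos: [0.3691, -0.3407, 0.0386]
orientation: [-0.0, 0.087, 0.996, 0.0]
force: [-2.8, -0.6, 1.6]
gripper_width: -0.0001
```

```bash
python3 f.py
```

```text
t 36.17 tcp [ 0.3691 -0.3408  0.0386] tool F [ 3.66 -0.05 -1.88] sd [0.22 0.31 0.24]
[[377.26, 322.48], [300.87, 344.69], [274.84, 305.99], [346.64, 287.58]]
```

```bash
python3 - <<'E'
from h import *
delta([.468,-.358,.052],80)
E
```

```text
tcp [ 0.3691 -0.3408  0.0386] F [-3.48  0.4   2.48] t 36.17 tool y deg 79.97 w 0.0002
shift [-0.1004  0.0002 -0.0134]
turn about tool z (rad) -0.0 q7 2.429093970797618
```

Call:
step_arm --targets '[0,0.008,0,0,0,0,0.025,0,0,0,0,0.025,0,-0.04,0,0,0.02,0,-0.09,0,0,-0.04,0,-0.09,0,0,-0.1,0,-0.09,0,0,-0.1,0,-0.09,0]'

```text
clock: 37.05
tcp_pos: [0.4716, -0.3576, 0.1281]
orientation: [0.001, 0.085, 0.996, -0.0]
force: [-0.7, -0.2, -1.3]
gripper_width: 0.0
```

```bash
python3 f.py; python3 - <<'E'
from h import *
s=manip.camera("side")
delta([.468,-.358,.052],80)
crop(s["img"],220,240,180,125,4,"s21.png");
E
```

```text
t 37.3 tcp [ 0.4659 -0.3584  0.1286] tool F [ 0.43 -0.16  0.84] sd [0.22 0.12 0.14]
[[377.28, 322.56], [300.88, 344.69], [274.84, 305.99], [346.64, 287.59]]
tcp [ 0.4661 -0.3584  0.1287] F [0.04 0.02 0.11] t 37.35 tool y deg 79.88 w 0.0002
shift [-0.0018  0.0007  0.0767]
turn about tool z (rad) -0.002 q7 2.274060482871944
```

View pics/s21.png

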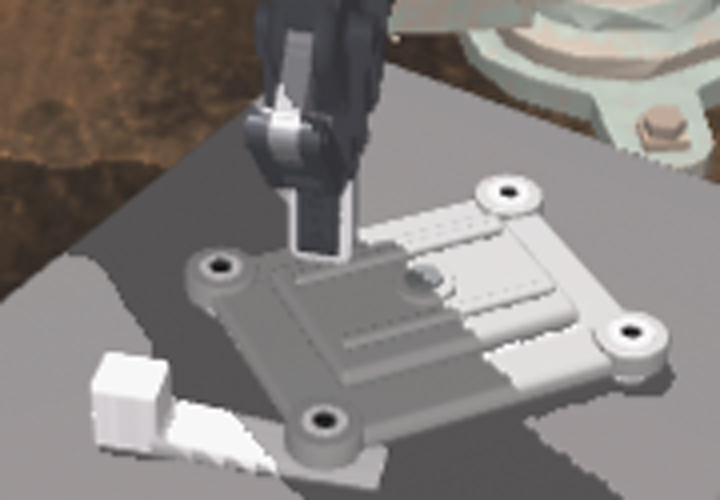

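Call:
step_arm --targets '[0,-0.0005,0,0.04,0,0,-0.0005,0,0.065,0,0,-0.0005,0,0.075,0,0,-0.0005,0,0.077,0,0,-0.0005,0,0.077,0]'

```text
clock: 37.98
tcp_pos: [0.4685, -0.3588, 0.0525]
orientation: [0.001, 0.087, 0.996, -0.0]
force: [0.4, 0.6, 0.3]
gripper_width: -0.0001
```

Call:
step_arm --targets '[0,0,0,0.001,0,0,0,0,0.002,0,0,0,0,0.002,0]'

```text
clock: 38.35
tcp_pos: [0.4683, -0.3583, 0.0497]
orientation: [0.0, 0.087, 0.996, -0.0]
force: [-0.0, 0.1, 0.2]
gripper_width: 0.0001
```

```bash
python3 f.py
```

```text
t 38.6 tcp [ 0.4682 -0.3583  0.0496] tool F [-0.18  0.18  0.13] sd [0.3  0.08 0.13]
[[377.28, 322.56], [301.09, 344.28], [274.85, 305.99], [346.64, 287.59]]
```

Call:
step_arm --targets '[0,0,0,0.0007,0,0,0,0,0.0014,0,0,0,0,0.0014,0]'

```text
clock: 38.98
tcp_pos: [0.4683, -0.3583, 0.0485]
orientation: [0.0, 0.087, 0.996, 0.0]
force: [-0.4, 1.4, 4.6]
gripper_width: 0.0002
```

```bash
python3 f.py
```

```text
t 39.23 tcp [ 0.4682 -0.3583  0.0484] tool F [ 1.02  0.99 -4.77] sd [0.12 0.16 0.23]
[[377.33, 322.58], [301.06, 344.58], [274.85, 305.99], [346.66, 287.58]]
```

Call:
step_arm --targets '[0,0,0,0.0004,0,0,0,0,0.0005,0,0,0,0,0.0005,0,0,0,0,0.0005,0]'

```text
clock: 39.72
tcp_pos: [0.4682, -0.3584, 0.0483]
orientation: [0.0, 0.087, 0.996, 0.0]
force: [-1.6, 2.1, 10.0]
gripper_width: -0.0002
```

```bash
python3 f.py
```

```text
t 39.98 tcp [ 0.4683 -0.3584  0.0483] tool F [ 2.62  1.71 -9.44] sd [0.2  0.11 0.28]
[[377.35, 322.62], [301.04, 344.62], [274.85, 305.99], [346.66, 287.58]]
```

Call:
step_arm --targets '[0,0,0,-0.001,0,0,0,0,-0.006,0,0,0,0,-0.006,0,0,0,0,-0.006,0,0,0,0,-0.006,0,0,0,0,-0.006,0,0,0,0,-0.006,0,0,0,0,-0.002,0,0,0,0,-0.001,0,0,0,0,-0.0003,0,0,0,0,0,0,0,0,0,0,0]'

```text
clock: 41.48
tcp_pos: [0.4681, -0.3582, 0.0483]
orientation: [0.0, 0.087, 0.996, 0.0]
force: [-2.7, 3.2, 9.8]
gripper_width: 0.0001
```

```bash
python3 f.py
```

```text
t 41.73 tcp [ 0.4681 -0.3583  0.0483] tool F [ 3.16  2.09 -9.31] sd [0.14 0.23 0.21]
[[377.32, 322.54], [301.04, 344.59], [274.85, 305.99], [346.66, 287.58]]
```

Call:
step_arm --targets '[0,0,0,-0.001,0,0,0,0,-0.006,0,0,0,0,-0.03,0,0,0,0,-0.08,0,0,0,0,-0.13,0,0,0,0,-0.18,0,0,0,0.05,-0.22,0,0,0,0.11,-0.22,0,0,0,0.17,-0.22,0,0,0,0.17,-0.22,0,0,0,0.17,-0.22,0]'

```text
clock: 43.1
tcp_pos: [0.4976, -0.1912, 0.2679]
orientation: [0.0, 0.087, 0.996, -0.0]
force: [-0.6, -0.5, -0.0]
gripper_width: 0.0
```

```bash
python3 - <<'E'
from h import *
P=ears();print(P.mean(0), "butt-ear?")
delta([.468,-.358,.052])
s=manip.camera("side");t=manip.camera("top")
crop(s["img"],200,260,200,120,4,"s22.png")
print([(r["p"],r["xyz"]) for c in("side","top") for r in manip.boxes_of(c,"wedge_butt")])
E
```

```text
e1 [ 0.5858 -0.2991  0.0693] res 0.0009 [377.13 322.57] [421.98 179.98]
e2 [ 0.4673 -0.3579  0.0712] res 0.0007 [300.7  344.72] [453.02 234.99]
e3 [ 0.4213 -0.2658  0.07  ] res 0.0003 [274.69 306.25] [409.99 257.98]
e4 [ 0.5396 -0.206   0.0674] res 0.0005 [346.85 287.6 ] [378.97 202.98]
[ 0.50350253 -0.28218331  0.06946855] butt-ear?
tcp [ 0.4973 -0.1925  0.2678] F [0.   0.01 0.28] t 43.2 tool y deg 79.84 w 0.0002
shift [-0.0003 -0.168   0.216 ]
[(0.89, [0.4088, -0.36, 0.0531])]
```

View pics/s22.png

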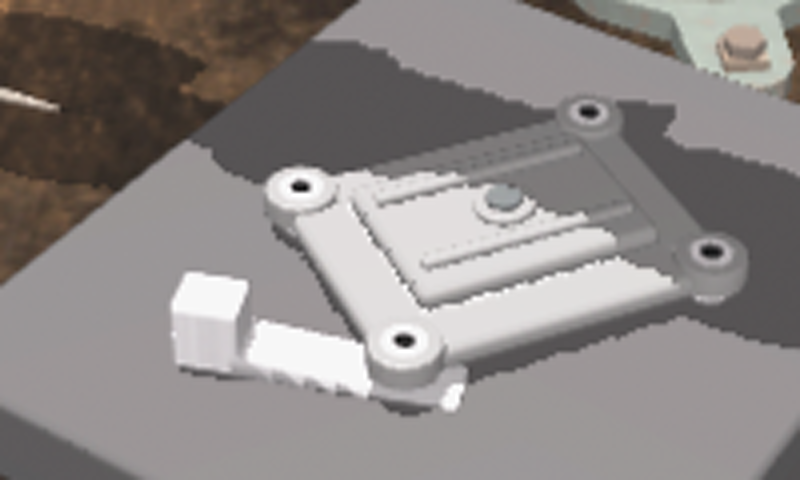

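```bash
python3 -c "
from workcell import manip
print(manip.get_state()['clock'], manip.job_done())"
```

```text
the job is handed in; nothing more can be done
43.4 None
```

I shimmed the cover at ear 2 and pressed the shimmed ear hard. It did not rock, so I handed the job in at 43.4 s. No verdict was reported.

**What I did**
- **Finding the corner:** two-view measurement showed ear 2 standing high and ear 4 low. Pressing ear 2 rocked it right down and ear 4 lifted. When I let go, it tipped back.
- **Placing the shim:** I carried the shim to ear 2 and laid it on the plate. I slid it part-way in by grip, then pushed it home with closed fingertips until the push reached 3.7 N. Free sliding took about 0.6 N, so it was snug by about 3 N more.
- **Proving it:** I backed off and pressed ear 2 twice at about 9 to 10 N. It gave about 0.1 mm and ear 4 did not move.

**Last checks**
- Measured heights were ear 1 at 0.069 m, ear 2 at 0.071 m, ear 3 at 0.070 m and ear 4 at 0.067 m.
- The cover's centre is within about 0.2 mm of where it stood.
- The shim shows flat on the plate in the side picture, with its tip out past ear 2. The robot is clear of everything.
- I could not measure the load the shim carries, or the loads on pads 1 and 3. I inferred those from the push force and the solid press.

**What disagreed or went wrong**
- **Fingertip offset:** the real shut fingertips end about 22 mm behind the TCP the robot reports. Contact and both pictures agree on this, and I allowed for it.
- **First lay-down:** the shim's tip landed on the cover's rim, and I pressed with up to about 30 N before noticing. I pulled it back and laid it again from farther out.
- **Gripped push:** this stalled early with 11 N of vertical force. I took it for a false contact and switched to the closed-finger push.

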